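# Lay the breakfast tray to its drawn layout and cover the cup and pot

## Robot

A 6-joint arm with a two-finger parallel gripper is mounted at the origin on the work surface. World frame = base frame: x ahead of the robot, y to its left, z up, the work surface at z = 0. Lengths are in m, angles in rad, forces in N, time in s.
With the tool pointing down it reaches from about 0.225 to 0.725 m from the base axis. Payload 3.1 kg.
Tool frame: the origin (TCP) lies at the very end of the fingers, on their centre line; the grasp point (between the pads) lies 19 mm behind it; z points along the fingers, y is the direction in which the jaws open and shut (so a half turn about z gives the same grasp; the last joint's range is limited). The gripper opens to 85 mm and grips with 20 to 120 N. Pads are 22 mm wide; open, the fingers measure 114 mm over their backs; the gripper's body (76 mm by 85 mm) begins 54 mm behind the grasp point. The pads swing forward as they close: fully open they stand 13 mm farther back than shut.
Start: joints at [1.164, 0.048, 0.099, 1.622, 0, 1.443], TCP at [0.144, 0.505, 0.231] pointing down, gripper open.
Joint ranges: [-2.91, 2.91], [-0.99, 1.94], [-1.21, 1.42], [-2.12, 2.29], [-1.49, 1.47], [-3.14, 3.14]. Speed limits (rad/s): [2.79, 2.79, 3.14, 3.14, 3.14, 3.14].

## Interface

Orientations are given as a unit quaternion [w, x, y, z].
In Python, from station import manip, vision gives the robot as it stands. The module is installed in compiled form; this text tells all that it offers.
- The arm moves only by the shell command python3 -m inch 'ROWS'. ROWS is JSON, a list of rows, each a list of 7 numbers: the shift along the tool's x, y, z in m, then the turn, a rotation vector about the tool's x, y, z in degrees, then the closure in counts, from 0 (fully open) to 255 (shut). A call has 1 to 20 rows; each row shifts and turns the commanded pose from where the row before left it, along the tool's axes as they then stand; what a row does not reach is not made up. A row lasts 1/10 s, in which the tool goes at most 50 mm and 8.59 degrees, less where a joint would pass 70% of its speed; a pose out of reach is approached as far as the arm can. A call is refused whole if a number of a shift passes 0.05 or a number of a turn 8.59, either way. A call with a gripper value outside its range is refused whole. The fingers move at their own pace and stop on an object; the grip force is fixed at half the most. Time passes only in rows, so rows that do not move let the fingers close. It gives the time, the measured TCP pose, the force and the opening at its end, in the units of the state.
- manip.observe(): the state, without advancing time (a new reading comes with each control period).
- vision.camera(name): name is "scene" or "top" or "wrist"; returns a dict with "img" (384x512x3 uint8, blue, green, red), "z_map" (384x512 float32, m along the optical axis (not along the pixel's ray), 0 where there is no reading), "mtx" (3x3 intrinsics, pixels), "R" (3x3) and "t" (3): a world point X has camera coordinates R X + t. Camera axes: x right, y down, z forward; pixel columns grow to the right and rows downward; lengths in m; the calibration is good to about 2 mm. A picture is of the moment at which its call begins.
- manip.close_job(): hands the job in, once; it reports no verdict.
The state is a dict: "clock": time; "qpos": joint angles; "qd": joint speeds; "joint_torque": joint torques, N m; "position": TCP position; "ee_rot": TCP orientation; "contact_force": force on the tool from outside, world axes, zero at the start; "torque": the same for the moment, N m; "width": finger opening in m.
Only numpy, scipy, OpenCV 4.12 (cv2) and the standard library are available. Lean on these libraries where they do the work, as an engineer would, in place of code of your own. Each camera call takes 0.05 s, during which the arm holds its last target. There are 200 camera calls.

## Task

Lay the breakfast tray to match the outlines drawn on it: first stand the teacup and the steel pot upright on their rings, and only once both stand there uncovered set each one's own cover on it, seated level in the rim. Whichever of the fork, spoon, egg mould and sauce dish are out on the counter also go flat inside their own outlines, in any order, turned as drawn. Do not tip the cup or pot over, and leave everything else on the counter where it is.

Things in the scene. Friction and masses are not known exactly. Their poses are not given: they have to be found in the camera images.
- tray: Fixed flat grey rimless serving tray, 240 (x) x 300 (y) x 6 thick; origin at the centre of its underside; x points away from the robot, y left. Six dark outlines on its top, seen from the robot: far right small ring (cup), far left larger ring (pot), near left rectangle (mould), near right square (dish), left edge fork shape, right edge spoon shape, both with the head far.
- mark_cup (a point): Centre of the 58 mm ring for the teacup, on the tray's top; its axes are the tray's (so for all marks).
- mark_pot (a point): Centre of the 72 mm ring for the steel pot, on the tray's top.
- mark_mould (a point): Centre of the rectangle for the egg mould, on the tray's top; the long side lies along x.
- mark_dish (a point): Centre of the square for the sauce dish, on the tray's top; sides along x and y.
- mark_fork (a point): Where the fork's origin belongs, on the tray's top; the fork lies along x with its tines towards +x.
- mark_spoon (a point): Where the spoon's origin belongs, on the tray's top; the spoon lies along x with its bowl towards +x.
- cup: White ceramic teacup without handle, 58 tall, foot 46 across, outside 58 across at 12 mm height widening to 62 at the rim, wall 4 (mouth about 54). Origin at the centre of its underside, z up. 130 to 210 g. Always present.
- pot: Low stainless steel pot without handle, 42 tall, 68 across (straight sides above 8 mm height, foot 62), wall 3 (mouth about 62). Origin at the centre of its underside, z up. 105 to 170 g. Always present.
- cup_cover: White ceramic cover of the teacup: disc 68 across and 4 thick, below it a plug 47 across and 5 deep that fits loosely in the mouth, above it an upright knob 16 across and 22 tall. Origin at the centre of the disc's underside, 5 above the plug's foot. It lies on the counter on its plug, knob up. Seated, its origin is 58 above the cup's.
- pot_lid: Stainless steel lid of the pot: disc 76 across and 4 thick, below it a plug 55 across and 5 deep that fits loosely in the mouth, above it an upright knob 16 across and 22 tall. Origin at the centre of the disc's underside, 5 above the plug's foot. It lies on the counter on its plug, knob up. Seated, its origin is 42 above the pot's.
- mould: Red silicone egg mould, stiff open-topped block with two cavities, 76 (x) x 56 (y) x 28 tall, walls 6. Origin at the centre of its underside, z up. Either way round is right. May be absent (None).
- dish: White ceramic square sauce dish, open-topped, 60 x 60 x 22 tall, walls 5. Origin at the centre of its underside, z up. Any quarter turn is right. May be absent (None).
- fork: White plastic fork lying flat, 150 long along its x; straight handle 12 wide and 8 thick from x = -75 to 30, tined head 26 wide towards +x. Origin on the counter-side face, midway along its length (the handle is there), z up. May be absent (None).
- fork_tip (a point): The ends of the fork's tines, x = +75 from the fork's origin.
- spoon: Steel soup spoon lying flat, 150 long along its x; straight handle 12 wide and 8 thick from x = -75 to 43, round bowl 36 wide, 7 tall towards +x. Origin on the counter-side face, midway along its length (the handle is there), z up. May be absent (None).
- spoon_tip (a point): The far end of the spoon's bowl, x = +75 from the spoon's origin.
- jar: Glass jar with a steel cap, 54 across, 62 tall; stands among the tray things and is to be left alone. Origin at the centre of its underside.
- shaker: Steel pepper shaker, 40 across, 60 tall; stands among the tray things and is to be left alone. Origin at the centre of its underside.
- tiffin: Three-layer stainless steel tiffin carrier with side latch, 140 wide, about 210 tall, on the right; to be left alone. Origin at the centre of its underside.
- mug: Blue ceramic mug, 84 across, 95 tall, on the left; to be left alone. Origin at the centre of its underside.
- sauce_bottle: Amber sauce bottle, 60 across, 190 tall, on the right; to be left alone. Origin at the centre of its underside.
- sponge: Yellow sponge, 100 x 65 x 30, on the left; to be left alone. Origin at the centre of its underside.
Not all that is in view belongs to the job. Of the things like the mould, leave any that is pink or turquoise; of the rest the larger one is meant.

How it is judged:
By the outcome, as a careful person would: the job done as asked, in the order asked, and still so for the second after the job is handed in, with the robot touching nothing.
Of fork, spoon, mould, dish only 2 to 4 are there at a start; the rules pass over those that are not, and their reading is None.
At some moment in a run one of fork, spoon, mould, dish may be knocked a few centimetres aside while the robot is not near it.
It also fails if it takes over 210 s, if anything falls off the work surface, if the arm or the gripper's body presses on something with over 40 N, if the wrist force passes 120 N, or if a joint passes its speed limit or range.

## Working session

There is one attempt and no reset: what is moved stays moved. The work goes in short steps, Python scripts to look and compute and a shell command to move; the robot and the scene stay as the last step left them, time stands still between calls to the robot, and variables do not carry over. Pictures are saved under pics/ and viewed, about 12 in all and at most 16, crops included, and the job is handed in when it is done.

```bash
mkdir -p pics; ls
python3 - <<'E'
from station import manip, vision
import cv2,numpy as np
s=manip.observe(); print({k:np.round(v,3) for k,v in s.items()})
for n in ["scene","top"]:
    c=vision.camera(n); cv2.imwrite(f"pics/{n}0.png",cv2.resize(c["img"],(800,600),interpolation=cv2.INTER_CUBIC))
    np.savez(f"{n}0.npz",**c); print(n,c["mtx"],c["R"],c["t"])
E
```

```text
pics
{'clock': np.float64(0.0), 'qpos': array([1.164, 0.049, 0.098, 1.622, 0.   , 1.443]), 'qd': array([ 0.001, -0.001,  0.001,  0.002,  0.001, -0.   ]), 'joint_torque': array([-0.0000e+00, -3.3878e+01,  3.2002e+01,  2.0000e-02, -0.0000e+00,
       -0.0000e+00]), 'position': array([0.144, 0.504, 0.23 ]), 'ee_rot': array([-0.   ,  0.139,  0.99 , -0.001]), 'contact_force': array([-0.107, -0.597, -0.423]), 'torque': array([-0.01 , -0.008, -0.01 ]), 'width': np.float64(0.086)}
scene [[404.57956312   0.         252.39730643]
 [  0.         404.57956312 195.75051732]
 [  0.           0.           1.        ]] [[ 0.81044789  0.58571517  0.01058126]
 [ 0.46072741 -0.62613988 -0.62903028]
 [-0.36180723  0.51467134 -0.77730878]] [-0.45784059 -0.25149073  1.48409845]
top [[377.70207909   0.         259.1574027 ]
 [  0.         377.70207909 191.9275386 ]
 [  0.           0.           1.        ]] [[-0.01959834 -0.99978764  0.00637055]
 [-0.99495849  0.01887607 -0.09849516]
 [ 0.09835399 -0.00826877 -0.99511714]] [0.00290751 0.53885235 1.14675293]
```

View pics/top0.png

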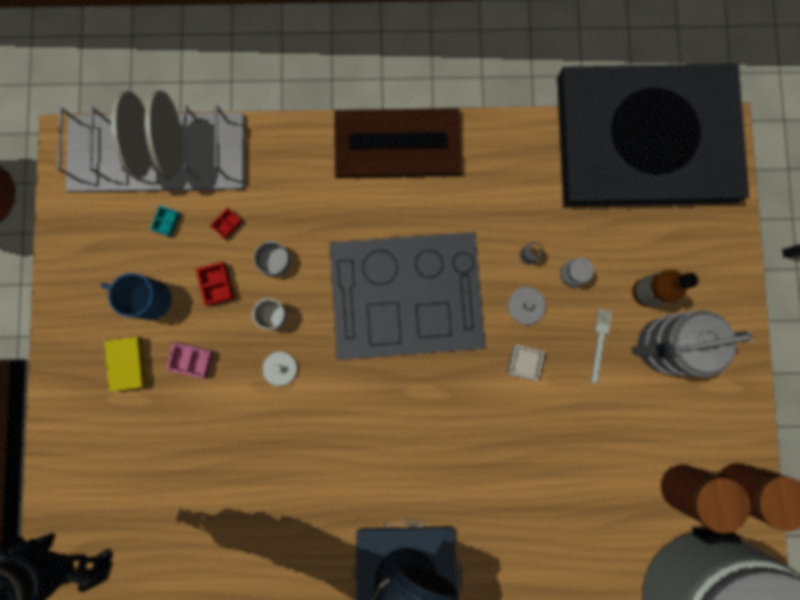

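View pics/scene0.png

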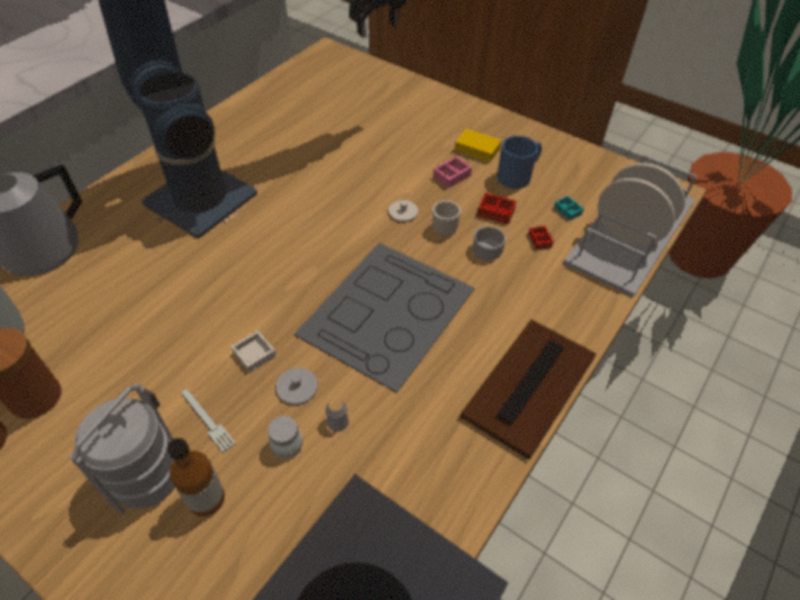

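Top view (800x600 px): the pot is at (272,259), the cup at (269,314), the cup cover at (280,369) and the pot lid at (527,305). The dish is at (527,362) and the fork at (600,345, tines far). The jar is at (578,272) and the shaker at (533,253). There is no spoon.

Mould candidates are large red (215,284), small red (227,223), pink (190,360) and turquoise (166,221). The large red one is meant: it is neither pink nor turquoise, and it is the larger of the two reds.

```bash
cat > h.py <<'E'
from station import manip, vision
import cv2,numpy as np
from scipy.spatial.transform import Rotation as Ro
def cloud(c):
    z=c["z_map"]; v,u=np.mgrid[0:384,0:512]; K=c["mtx"]
    P=np.stack([(u-K[0,2])/K[0,0]*z,(v-K[1,2])/K[1,1]*z,z],-1)
    W=(P-c["t"])@c["R"]; W[z<=0]=np.nan; return W
def ray(c,uv,h):
    uv=np.atleast_2d(uv).astype(float); K=c["mtx"]
    d=np.c_[(uv[:,0]-K[0,2])/K[0,0],(uv[:,1]-K[1,2])/K[1,1],np.ones(len(uv))]@c["R"]
    o=-c["R"].T@c["t"]; return o+d*((h-o[2])/d[:,2])[:,None]
def go(x,y,z,yaw):
    "yaw deg: 0 -> tool x=-X, tool y=+Y; rotates about world z. prints turn about tool z, then shift in tool axes AFTER turn"
    s=manip.observe(); q=s["ee_rot"]; R=Ro.from_quat([q[1],q[2],q[3],q[0]])
    D=Ro.from_euler('z',yaw,degrees=True)*Ro.from_quat([0,1,0,0])
    tv=(R.inv()*D).as_rotvec(degrees=True); sh=D.inv().apply(np.array([x,y,z])-s["position"])
    print("t=%.1f"%s["clock"],"pos",np.round(s["position"],4),"F",np.round(s["contact_force"],1),"w %.4f"%s["width"],"| turn",np.round(tv,1),"shift mm",np.round(sh*1000,1))
def comps(c,zmin=.004,roi=(.2,.75,-.5,.5),amin=40):
    W=cloud(c); x,y,z=W[...,0],W[...,1],W[...,2]
    m=((z>zmin)&(z<.3)&(x>roi[0])&(x<roi[1])&(y>roi[2])&(y<roi[3])).astype(np.uint8)
    n,l,st,ce=cv2.connectedComponentsWithStats(m)
    for i in range(1,n):
        if st[i,4]<amin: continue
        k=l==i; P=W[k]; zt=np.percentile(P[:,2],95); T=P[P[:,2]>zt-.008]
        r=cv2.minAreaRect((T[:,:2]*1000).astype(np.float32))
        print(np.round(ce[i]*800/512).astype(int),"n",st[i,4],"ztop %.3f"%zt,"mean",np.round(T[:,:2].mean(0),3),"rect c",np.round(r[0],1),"s",np.round(r[1],1),"a %.1f"%r[2],"bgr",c["img"][k].mean(0).astype(int))
E
python3 - <<'E'
from h import *
for n in ["top","scene"]:
    c=dict(np.load(n+"0.npz")); print(n)
    comps(c,.010); 
c=dict(np.load("top0.npz"))
# tray mask by grey colour
W=cloud(c); hsv=cv2.cvtColor(c["img"],cv2.COLOR_BGR2HSV)
m=((hsv[...,1]<60)&(W[...,2]<.012)&(W[...,0]>.25)&(W[...,0]<.75)&(abs(W[...,1])<.25)).astype(np.uint8)
m=cv2.morphologyEx(m,cv2.MORPH_OPEN,np.ones((5,5)));m=cv2.morphologyEx(m,cv2.MORPH_CLOSE,np.ones((9,9)))
cs,_=cv2.findContours(m,0,2); k=max(cs,key=cv2.contourArea)
p=ray(c,k[:,0],.006)[:,:2]*1000; print("tray",cv2.minAreaRect(p.astype(np.float32)))
img=cv2.resize(c["img"][140:240,200:320],None,fx=6,fy=6,interpolation=cv2.INTER_CUBIC)
im2=cv2.resize(c["img"][115:255,90:200],None,fx=4,fy=4,interpolation=cv2.INTER_CUBIC)
cv2.imwrite("pics/tray.png",img);cv2.imwrite("pics/left.png",im2)
E
```

```text
top
[607 197] n 472 ztop 0.051 mean [ 0.74  -0.419] rect c [ 740.3 -418.2] s [163.   19.5] a 89.8 bgr [28 27 26]
[165 219] n 123 ztop 0.023 mean [0.714 0.476] rect c [713.2 477.8] s [41.9 54.7] a 69.1 bgr [74 82 32]
[226 221] n 104 ztop 0.022 mean [0.707 0.353] rect c [706.9 353.5] s [39.4 51.6] a 46.1 bgr [ 19  30 105]
[272 258] n 173 ztop 0.043 mean [0.628 0.254] rect c [628.1 255.9] s [66.2 65.2] a 44.2 bgr [65 72 77]
[530 253] n 98 ztop 0.058 mean [ 0.63  -0.261] rect c [ 630.9 -264.4] s [30.3 28.5] a 41.9 bgr [57 65 72]
[577 271] n 298 ztop 0.063 mean [ 0.59  -0.351] rect c [ 590.1 -350.7] s [46.6 43.9] a 89.7 bgr [ 97 102 103]
[214 282] n 284 ztop 0.030 mean [0.582 0.373] rect c [582.4 373.1] s [77.  56.9] a 15.0 bgr [ 15  23 102]
[660 286] n 594 ztop 0.187 mean [ 0.549 -0.493] rect c [ 550.4 -493.1] s [13.6 25.2] a 89.8 bgr [22 38 54]
[155 298] n 348 ztop 0.096 mean [0.552 0.477] rect c [554.8 481.9] s [79.5 35.8] a 0.0 bgr [38 30 22]
[268 313] n 213 ztop 0.060 mean [0.516 0.26 ] rect c [516.3 257.6] s [58.7 60.4] a 85.6 bgr [73 84 89]
[666 343] n 993 ztop 0.190 mean [ 0.434 -
[... 1289 characters left out ...]
.8 -246.7] s [60. 63.] a 74.5 bgr [107 122 135]
[296 384] n 285 ztop 0.031 mean [ 0.528 -0.255] rect c [ 527.9 -253.5] s [12.3 15.4] a 36.5 bgr [122 128 136]
[170 436] n 1047 ztop 0.196 mean [ 0.49  -0.487] rect c [ 493.9 -481.9] s [ 36.1 140.4] a 89.9 bgr [68 82 96]
[337 416] n 172 ztop 0.060 mean [ 0.637 -0.27 ] rect c [ 633.8 -268.7] s [29.8 24.7] a 34.2 bgr [71 79 89]
[284 436] n 468 ztop 0.065 mean [ 0.591 -0.353] rect c [ 591.3 -351.7] s [46.5 47.4] a 13.7 bgr [107 114 121]
[325 519] n 561 ztop 0.054 mean [ 0.74  -0.423] rect c [ 739.9 -419.2] s [ 20.2 160.5] a 0.1 bgr [55 58 65]
tray ((551.8109741210938, -10.374237060546875), (235.51834106445312, 295.862060546875), 3.1012790203094482)
```

View pics/left.png

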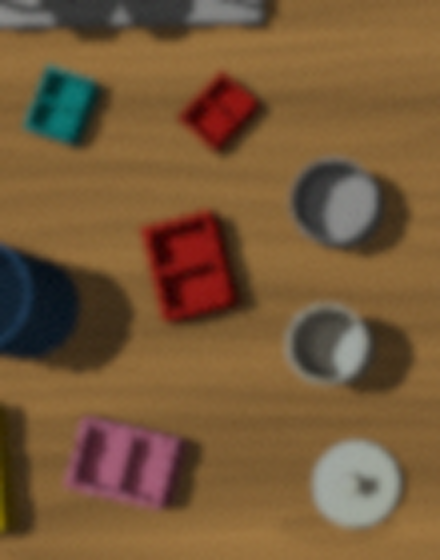

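The crop shows the large red mould at crop (190,265), the small red at (221,112), turquoise at (63,105) and pink at (127,462). The mould measures 77x57 mm, which matches the large red one. Next I get the marks from the top image.

Run:
```python
from h import *
c=dict(np.load("top0.npz")); th=np.radians(3.1); C=np.array([551.8,-10.4])
g=cv2.cvtColor(c["img"],cv2.COLOR_BGR2GRAY)
# rectify tray top at 0.5 mm/px : col <- -ty, row <- -tx
tx,ty=np.mgrid[125:-125:-.5,155:-155:-.5]
X=(C[0]+np.cos(th)*tx-np.sin(th)*ty)/1000;Y=(C[1]+np.sin(th)*tx+np.cos(th)*ty)/1000
q=np.stack([X,Y,np.full_like(X,.006)],-1)@c["R"].T+c["t"]; p=q@c["mtx"].T; p=(p[...,:2]/p[...,2:]).astype(np.float32)
r=cv2.remap(g,p[...,0],p[...,1],cv2.INTER_CUBIC)
b=cv2.subtract(cv2.medianBlur(r,61),r); m=(b>6).astype(np.uint8)
m[:14]=0;m[-14:]=0;m[:,:16]=0;m[:,-16:]=0
n,l,st,ce=cv2.connectedComponentsWithStats(m)
for i in range(1,n):
    if st[i,4]<200: continue
    ys,xs=np.where(l==i); rr=cv2.minAreaRect(np.c_[125-ys*.5,155-xs*.5].astype(np.float32))
    a=rr[0]; w=C+[np.cos(th)*a[0]-np.sin(th)*a[1],np.sin(th)*a[0]+np.cos(th)*a[1]]
    print("tray c",np.round(a,1),"size",np.round(rr[1],1),"ang %.1f"%rr[2],"world",np.round(w,1))
cv2.imwrite("pics/rect.png",np.hstack([r,m*255]))
go(.517,.257,.15,0)
```

```text
tray c [113.8 141.8] size [10.5  8.5] ang 90.0 world [657.7 137.3]
tray c [ 112.2 -141. ] size [11.  11.5] ang 90.0 world [ 671.5 -145.1]
tray c [60.5 50. ] size [76. 76.] ang 90.0 world [609.5  42.8]
tray c [ 60.  -49.5] size [61. 63.] ang 90.0 world [614.4 -56.6]
tray c [  1.  120.5] size [ 38. 167.] ang 90.0 world [546.3 110. ]
tray c [   0.4 -121.7] size [164.4  48.2] ang 2.1 world [ 558.8 -131.9]
tray c [-54.5  50.2] size [91.  70.5] ang -0.0 world [494.7  36.8]
tray c [-54.  -49.8] size [74.5 74. ] ang 90.0 world [500.6 -63. ]
t=0.1 pos [0.1443 0.5042 0.2302] F [0.3 0.6 0.1] w 0.0853 | turn [ -0.1  -0.  -16. ] shift mm [-372.7 -247.2   80.2]
```

View pics/rect.png

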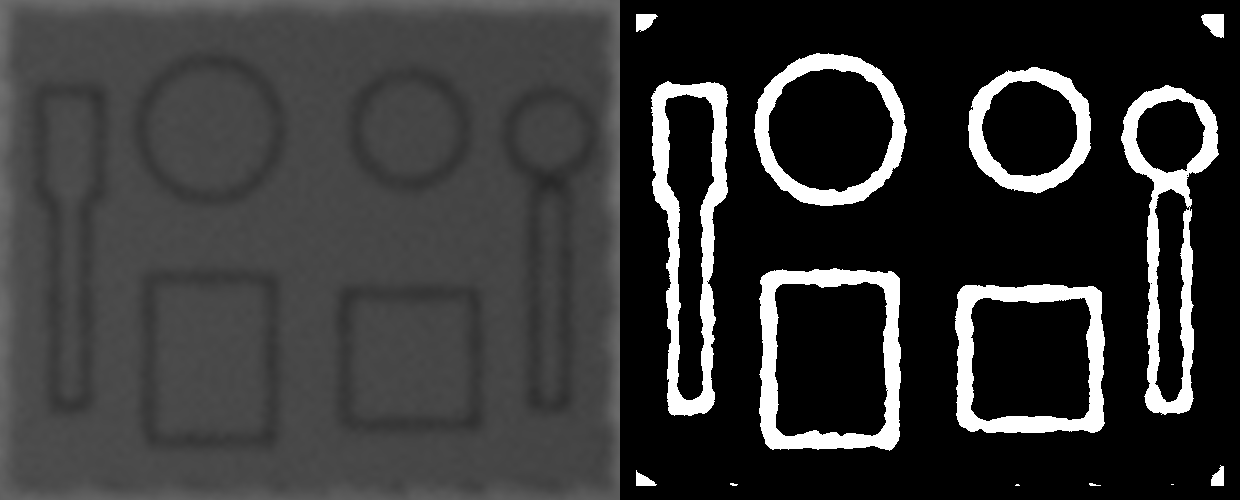

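The rectified tray shows all six outlines axis-aligned: pot ring at (208,129), cup ring at (410,129), mould rectangle at (212,357), dish square at (410,360), fork on the left edge and spoon on the right. That confirms the tray yaw of about 3.1° and the mark centres. Now I move above the cup.

```bash
python3 -m inch '[[0,0,0,0,0,-8,0],[0,0,0,0,0,-8,0],[-0.047,-0.031,0,0,0,0,0],[-0.047,-0.031,0,0,0,0,0],[-0.047,-0.031,0,0,0,0,0],[-0.047,-0.031,0,0,0,0,0],[-0.047,-0.031,0.01,0,0,0,0],[-0.047,-0.031,0.02,0,0,0,0],[-0.047,-0.031,0.02,0,0,0,0],[-0.044,-0.03,0.03,0,0,0,0],[0,0,0,0,0,0,0],[0,0,0,0,0,0,0]]'
python3 - <<'E'
from h import *
c=vision.camera("wrist"); cv2.imwrite("pics/w1.png",c["img"]); comps(c,.010)
go(.517,.257,.022,0)
E
```

```text
clock: 1.3
position: [0.4667, 0.29, 0.1627]
ee_rot: [-0.002, 0.001, 1.0, -0.001]
contact_force: [0.4, -0.3, 0.8]
width: 0.0848
[627 218] n 3327 ztop 0.028 mean [0.43 0.42] rect c [430.9 420.2] s [77.1 56.1] a 75.7 bgr [136 121 181]
[329 186] n 293 ztop 0.032 mean [0.41  0.245] rect c [410.5 244.4] s [15.5 14.8] a 90.0 bgr [191 204 210]
[352 370] n 3095 ztop 0.058 mean [0.517 0.256] rect c [516.2 256.3] s [61.  60.6] a 2.8 bgr [130 142 149]
[441 508] n 47209 ztop 0.253 mean [0.452 0.288] rect c [454.4 288.7] s [127.8  16.7] a 89.9 bgr [44 43 46]
t=1.4 pos [0.4667 0.2911 0.164 ] F [ 0.6  0.3 -0.1] w 0.0855 | turn [-0.  -0.1 -0. ] shift mm [-50.3 -34.1 142. ]
```

View pics/w1.png

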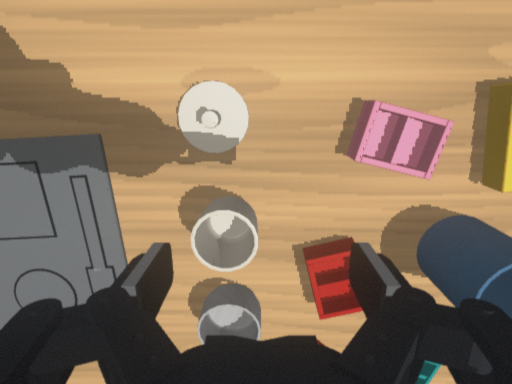

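The wrist view shows the cup at (225,238), the pot behind it at (230,318), the cup cover at (213,117) and the mould at (335,278). The cup agrees with the top view at (516,256). Grasping it.

```bash
python3 -m inch '[[-0.025,-0.017,0,0,0,0,0],[-0.025,-0.0175,0,0,0,0,0],[0,0,0,0,0,0,0],[0,0,0,0,0,0,0],[0,0,0.03,0,0,0,0],[0,0,0.03,0,0,0,0],[0,0,0.03,0,0,0,0],[0,0,0.025,0,0,0,0],[0,0,0.025,0,0,0,0],[0,0,0,0,0,0,0],[0,0,0,0,0,0,255],[0,0,0,0,0,0,255],[0,0,0,0,0,0,255],[0,0,0,0,0,0,255],[0,0,0,0,0,0,255],[0,0,0,0,0,0,255],[0,0,0,0,0,0,255]]'
python3 -c "
from h import *
go(.517,.257,.15,0)"
```

```text
clock: 3.05
position: [0.5191, 0.2578, 0.0273]
ee_rot: [0.002, -0.0, 1.0, 0.001]
contact_force: [-0.5, 0.1, 6.9]
width: 0.0601
t=3.0 pos [0.5191 0.2578 0.0273] F [-0.5  0.1  6.9] w 0.0601 | turn [0.1 0.2 0. ] shift mm [   2.1   -0.8 -122.7]
```

```bash
python3 -m inch '[[0,0,-0.02,0,0,0,255],[0,0,-0.03,0,0,0,255],[0,0,-0.03,0,0,0,255],[-0.01,-0.035,0,0,0,0,255],[-0.01,-0.035,0,0,0,0,255],[-0.01,-0.035,0,0,0,0,255],[-0.01,-0.035,0,0,0,0,255],[-0.01,-0.035,0,0,0,0,255],[-0.01,-0.035,0,0,0,0,255],[-0.011,-0.035,0,0,0,0,255],[-0.012,-0.035,0,0,0,0,255],[-0.012,-0.035,0,0,0,0,255],[0,0,0,0,0,0,255],[0,0,0,0,0,0,255],[0,0,0,0,0,0,255]]'
cat > look.py <<'E'
from h import *
import sys
n,out=sys.argv[1:3]
c=vision.camera(n); cv2.imwrite(f"pics/{out}.png",c["img"]); np.savez(f"{out}.npz",**c); comps(c,float(sys.argv[3]) if len(sys.argv)>3 else .010)
go(.6144,-.057,.034,3.1)
E
python3 look.py wrist w2
```

```text
clock: 4.55
position: [0.6119, -0.0574, 0.1042]
ee_rot: [-0.001, -0.0, 1.0, 0.0]
contact_force: [-1.5, 0.0, -1.6]
width: 0.0598
[405 488] n 54190 ztop 0.193 mean [ 0.598 -0.059] rect c [600.5 -58.7] s [129.8  18.5] a 89.9 bgr [76 80 85]
[ 22 339] n 1345 ztop 0.042 mean [ 0.631 -0.249] rect c [ 631.4 -250. ] s [ 6.8 25.9] a 88.3 bgr [123 127 132]
t=4.6 pos [ 0.612  -0.0571  0.1043] F [-0.5 -0.4 -1.8] w 0.0602 | turn [ 0. -0. -3.] shift mm [-2.4 -0.  70.3]
```

View pics/w2.png

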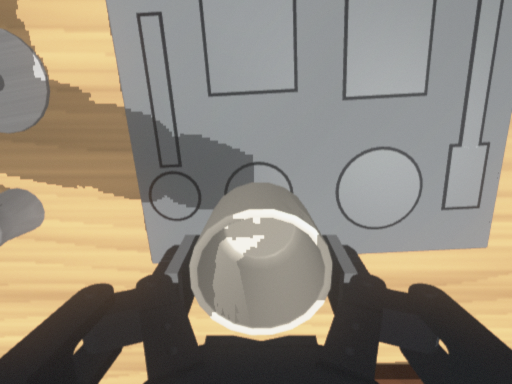

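The cup is held upright, with its rim at (261,270). The cup ring at (258,200) is partly hidden, the pot ring is at (379,188), and the spoon and fork outlines are also in view.

Run:
```python
from h import *
c=dict(np.load("w2.npz")); W=cloud(c)
k=(W[...,2]>.130)&(W[...,2]<.1385); k[:, :185]=0;k[:,338:]=0;k[340:]=0
p=W[k][:,:2]*1000; h=cv2.convexHull(p.astype(np.float32)); print("rim",cv2.minEnclosingCircle(h),np.percentile(W[k][:,2],50))
g=cv2.cvtColor(c["img"],cv2.COLOR_BGR2GRAY)
ring=ray(c,[[379,188],[337,188],[422,188],[379,147],[379,229]],.006)*1000; print(ring.round(1))
# dark outline pts of pot ring
m=(g<70).astype(np.uint8); m[:140]=0;m[236:]=0;m[:,:330]=0;m[:,428:]=0
ys,xs=np.where(m); P=ray(c,np.c_[xs,ys],.006)[:,:2]*1000; print("pot",cv2.minEnclosingCircle(P.astype(np.float32)),len(P))
print("dish corners far",ray(c,[[208,95],[297,90],[344,98],[428,93],[160,167],[180,165],[443,209],[478,207]],.006).round(4))
```

```text
rim ((610.2232666015625, -57.34757614135742), 33.73165512084961) 0.13426707367147792
[[609.4  40.7   6. ]
 [609.3   5.9   6. ]
 [609.4  76.4   6. ]
 [575.3  36.9   6. ]
 [646.4  44.9   6. ]]
pot ((0.0, 0.0), 0.0) 0
dish corners far [[ 0.5357 -0.0974  0.006 ]
 [ 0.5321 -0.03    0.006 ]
 [ 0.5379  0.006   0.006 ]
 [ 0.5343  0.0694  0.006 ]
 [ 0.5914 -0.1393  0.006 ]
 [ 0.5898 -0.1229  0.006 ]
 [ 0.628   0.0971  0.006 ]
 [ 0.6262  0.1264  0.006 ]]
```

```bash
python3 -m inch '[[-0.0045,0,0.02,0,0,0,255],[0,0,0.02,0,0,0,255],[0,0,0.015,0,0,0,255],[0,0,0.008,0,0,0,255],[0,0,0.004,0,0,0,255],[0,0,0.003,0,0,0,255],[0,0,0,0,0,0,255],[0,0,0,0,0,0,255]]'
python3 -c "
from h import *
go(.6165,-.057,.0333,0)"
```

```text
clock: 5.4
position: [0.6176, -0.0584, 0.0355]
ee_rot: [0.001, -0.0, 1.0, -0.0]
contact_force: [0.0, -0.7, -1.4]
width: 0.0602
t=5.4 pos [ 0.6176 -0.0584  0.0355] F [ 0.  -0.7 -1.4] w 0.0602 | turn [-0.   0.1  0. ] shift mm [1.1 1.4 2.2]
```

```bash
python3 -m inch '[[0.001,0,0.0015,0,0,0,255],[0,0,0.001,0,0,0,255],[0,0,0,0,0,0,255],[0,0,0,0,0,0,0],[0,0,0,0,0,0,0],[0,0,0,0,0,0,0],[0,0,0,0,0,0,0],[0,0,0,0,0,0,0],[0,0,-0.02,0,0,0,0],[0,0,-0.03,0,0,0,0],[0,0,-0.03,0,0,0,0],[-0.002,0.035,-0.02,0,0,0,0],[-0.002,0.035,0,0,0,0,0],[-0.002,0.035,0,0,0,0,0],[-0.002,0.035,0,0,0,0,0],[-0.002,0.035,0,0,0,0,0],[-0.002,0.035,0,0,0,0,0],[-0.001,0.035,0,0,0,0,0],[-0.001,0.035,0,0,0,0,0],[0,0.033,0,0,0,0,0]]'
python3 -m inch '[[0,0,0,0,0,0,0],[0,0,0,0,0,0,0]]'
python3 -c "
from h import *
c=vision.camera('top');comps(c,.012)
go(.630,.256,.012,0)"
```

```text
clock: 7.4
position: [0.6297, 0.2564, 0.1319]
ee_rot: [0.0, -0.0, 1.0, 0.0]
contact_force: [-0.4, -0.5, -0.1]
width: 0.0854
clock: 7.6
position: [0.6295, 0.2554, 0.1316]
ee_rot: [-0.0, -0.001, 1.0, -0.0]
contact_force: [-0.7, -0.3, 0.4]
width: 0.0857
[607 196] n 472 ztop 0.051 mean [ 0.74  -0.419] rect c [ 740.1 -418.6] s [162.7  19.7] a 90.0 bgr [35 34 33]
[270 244] n 519 ztop 0.293 mean [0.611 0.23 ] rect c [616.9 232. ] s [20.1 66.2] a 62.2 bgr [32 38 43]
[531 253] n 90 ztop 0.058 mean [ 0.631 -0.259] rect c [ 631.4 -263.6] s [30.7 28.1] a 89.5 bgr [70 80 88]
[431 257] n 203 ztop 0.065 mean [ 0.616 -0.058] rect c [614.9 -58.3] s [57.9 59.2] a 89.3 bgr [100 110 113]
[577 271] n 297 ztop 0.063 mean [ 0.59  -0.351] rect c [ 590.  -350.4] s [46.3 43.9] a 87.7 bgr [118 123 125]
[661 286] n 587 ztop 0.187 mean [ 0.55  -0.493] rect c [ 550.2 -492.7] s [14.4 25.1] a 89.3 bgr [27 47 67]
[143 313] n 48 ztop 0.097 mean [0.521 0.486] rect c [520.5 485.3] s [ 7.  31.1] a 34.5 bgr [64 48 31]
[667 343] n 985 ztop 0.190 mean [ 0.434 -0.478] rect c [ 431.7 -481.7] s [16.2 35.6] a 2.6 bgr [85 87 87]
[527 361] n 136 ztop 0.024 mean [ 0.413 -0.247] rect c [ 412.8 -246.2] s [60.6 59.7] a 75.9 bgr [125 142 152]
t=7.7 pos [0.6297 0.2545 0.1318] F [-0.   0.5  0.7] w 0.0855 | turn [-0. -0.  0.] shift mm [ -0.3   1.5 119.8]
```

```bash
python3 -m inch '[[0,0.001,0.03,0,0,0,0],[0,0,0.03,0,0,0,0],[0,0,0.03,0,0,0,0],[0,0,0.02,0,0,0,0],[0,0,0.008,0,0,0,0],[0,0,0,0,0,0,0],[0,0,0,0,0,0,0],[0,0,0,0,0,0,255],[0,0,0,0,0,0,255],[0,0,0,0,0,0,255],[0,0,0,0,0,0,255],[0,0,0,0,0,0,255],[0,0,0,0,0,0,255]]'
python3 -m inch '[[0,0,-0.02,0,0,0,255],[0,0,-0.03,0,0,0,255],[0.002,-0.03,-0.03,0,0,0,255],[0.003,-0.035,0,0,0,0,255],[0.003,-0.035,0,0,0,0,255],[0.003,-0.035,0,0,0,0,255],[0.004,-0.035,0,0,0,0,255],[0.004,-0.035,0,0,0,0,255],[0,-0.008,0,0,0,0,255],[0,0,0,0,0,0,255],[0,0,0,0,0,0,255]]'
python3 - <<'E'
from h import *
c=vision.camera('wrist'); cv2.imwrite("pics/w3.png",c["img"]); s=manip.observe(); tz=s["position"][2]
W=cloud(c); np.savez("w3.npz",**c)
for lo,hi in((tz+.02,tz+.032),):
    k=(W[...,2]>lo)&(W[...,2]<hi); k[350:]=0; P=W[k]; print(len(P),np.round(np.percentile(P,[1,50,99],axis=0),4))
go(.6098,.042,.0333,0)
E
```

```text
clock: 8.95
position: [0.632, 0.2563, 0.0173]
ee_rot: [0.003, -0.0, 1.0, 0.001]
contact_force: [-1.2, 0.2, 5.8]
width: 0.0668
clock: 10.05
position: [0.6109, 0.0436, 0.0939]
ee_rot: [-0.0, -0.0, 1.0, 0.0]
contact_force: [0.3, 0.5, -1.7]
width: 0.0666
5171 [[ 0.5746 -0.0021  0.1141]
 [ 0.6048  0.0431  0.118 ]
 [ 0.6404  0.0888  0.1256]]
t=10.1 pos [0.6109 0.044  0.094 ] F [ 0.2 -0.3 -2.4] w 0.0667 | turn [ 0.  -0.   0.1] shift mm [ 1.1 -2.  60.7]
```

View pics/w3.png

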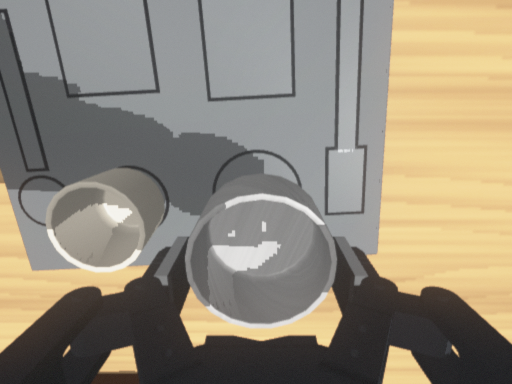

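The wrist view shows the pot held at (262,258) and the cup standing on its ring at (110,220).

```bash
python3 -m inch '[[-0.002,-0.002,0.02,0,0,0,255],[0,0,0.02,0,0,0,255],[0,0,0.015,0,0,0,255],[0,0,0.008,0,0,0,255],[0,0,0.004,0,0,0,255],[0,0,0.003,0,0,0,255],[0,0,0.001,0,0,0,255],[0,0,0,0,0,0,255]]'
python3 -c "
from h import *
go(.612,.042,.0233,0)"
```

```text
clock: 10.9
position: [0.6135, 0.0407, 0.0238]
ee_rot: [0.001, -0.0, 1.0, -0.0]
contact_force: [0.3, -0.6, -0.9]
width: 0.0667
t=10.9 pos [0.6135 0.0407 0.0238] F [ 0.3 -0.6 -0.9] w 0.0667 | turn [-0.   0.1  0. ] shift mm [1.5 1.3 0.5]
```

```bash
python3 -m inch '[[0.001,0.001,0.001,0,0,0,255],[0,0,0,0,0,0,255],[0,0,0,0,0,0,0],[0,0,0,0,0,0,0],[0,0,0,0,0,0,0],[0,0,0,0,0,0,0],[0,0,0,0,0,0,0],[0,0,-0.02,0,0,0,0],[0,0,-0.03,0,0,0,0],[0,0,-0.03,0,0,0,0],[0,0,-0.04,0,0,0,0],[0.01,-0.035,0,0,0,0,0],[0.01,-0.035,0,0,0,0,0],[0.01,-0.035,0,0,0,0,0],[0.01,-0.035,0,0,0,0,0],[0.01,-0.035,0,0,0,0,0],[0.01,-0.035,0,0,0,0,0],[0.01,-0.035,0,0,0,0,0],[0.01,-0.035,0,0,0,0,0],[0.005,-0.015,0,0,0,0,0]]'
python3 -m inch '[[0,0,0,0,0,0,0],[0,0,0,0,0,0,0]]'
python3 - <<'E'
from h import *
c=vision.camera('top');comps(c,.012,roi=(.35,.7,-.2,.5))
c=vision.camera('wrist');comps(c,.012);cv2.imwrite("pics/w4.png",c["img"]);np.savez("w4.npz",**c)
go(.528,-.254,.010,0)
E
```

```text
clock: 12.9
position: [0.5261, -0.2561, 0.142]
ee_rot: [-0.0, 0.001, 1.0, -0.0]
contact_force: [-0.6, 1.1, 0.6]
width: 0.0855
clock: 13.1
position: [0.5271, -0.2526, 0.142]
ee_rot: [0.0, -0.0, 1.0, 0.001]
contact_force: [0.2, -0.4, -0.3]
width: 0.0854
[431 258] n 208 ztop 0.065 mean [ 0.616 -0.059] rect c [615.2 -58.4] s [57.9 59.2] a 88.7 bgr [ 96 106 109]
[379 263] n 149 ztop 0.049 mean [0.61  0.042] rect c [610.3  42.5] s [64.9 66.1] a 89.6 bgr [85 85 84]
[214 282] n 270 ztop 0.031 mean [0.583 0.372] rect c [582.3 373. ] s [76.2 57.2] a 13.9 bgr [ 20  28 120]
[155 298] n 344 ztop 0.096 mean [0.553 0.477] rect c [554.8 481.8] s [79.7 35.8] a 0.0 bgr [46 36 26]
[516 292] n 127 ztop 0.259 mean [ 0.528 -0.189] rect c [ 527.6 -191. ] s [15.2 25.1] a 86.5 bgr [36 40 43]
[189 359] n 265 ztop 0.031 mean [0.429 0.421] rect c [430.  420.5] s [77.9 56.1] a 75.3 bgr [ 92  78 135]
[418  64] n 2140 ztop 0.023 mean [ 0.411 -0.246] rect c [ 412.  -247.4] s [60.2 60.5] a 75.4 bgr [177 189 194]
[  5 112] n 142 ztop 0.020 mean [ 0.433 -0.466] rect c [ 430.9 -465.7] s [ 5.5 18.2] a 86.0 bgr [66 68 69]
[402 286] n 310 ztop 0.032 mean [ 0.526 -0.255] rect c [ 526.2 -255. ] s [14.9 15.1] a 29.8 bgr [155 158 160]
[ 19 323] n 1469 ztop 0.045 mean [ 0.553 -0.473] rect c [ 554.5 -474.9] s [ 8.7 41.1] a 77.6 bgr [ 79  94 106]
[421 510] n 45219 ztop 0.232 mean [ 0.513 -0.254] rect c [ 514.6 -253.4] s [127.3  16.5] a 89.8 bgr [47 49 51]
[385 444] n 1358 ztop 0.058 mean [ 0.622 -0.265] rect c [ 625.5 -265.3] s [32.2 22.7] a 83.9 bgr [108 113 119]
t=13.2 pos [ 0.5275 -0.2518  0.142 ] F [-0.4  0.2 -0.1] w 0.0852 | turn [0.  0.  0.1] shift mm [ -0.5  -2.2 132. ]
```

View pics/w4.png

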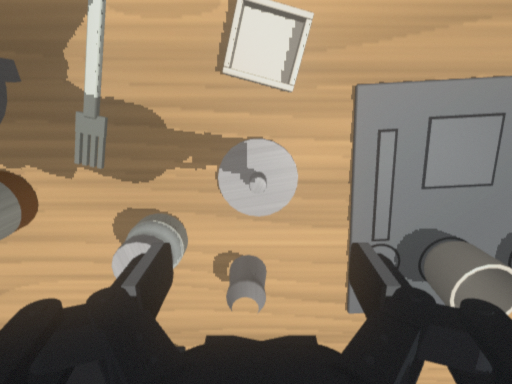

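The wrist view shows the lid knob at (258,183), the dish at (268,42), the fork at (92,90) and the jar at (150,250). The shaker is at (247,283). The cup and pot are on their rings, uncovered, each within about 1.5 mm of its mark. Taking the pot lid by its knob.

```bash
python3 -m inch '[[0.001,-0.003,0.03,0,0,0,0],[0,0,0.03,0,0,0,0],[0,0,0.03,0,0,0,0],[0,0,0.02,0,0,0,0],[0,0,0.014,0,0,0,0],[0,0,0,0,0,0,0],[0,0,0,0,0,0,255],[0,0,0,0,0,0,255],[0,0,0,0,0,0,255],[0,0,0,0,0,0,255],[0,0,0,0,0,0,255],[0,0,0,0,0,0,255],[0,0,0,0,0,0,255],[0,0,0,0,0,0,255]]'
python3 -c "
from h import *
go(.527,-.255,.018,0)"
```

```text
clock: 14.6
position: [0.5266, -0.2567, 0.0191]
ee_rot: [0.001, -0.0, 1.0, -0.0]
contact_force: [-0.6, -0.2, 5.2]
width: 0.013
t=14.6 pos [ 0.5266 -0.2567  0.0191] F [-0.6 -0.2  5.2] w 0.0130 | turn [-0.1  0.1  0. ] shift mm [-0.4  1.7  1.1]
```

```bash
python3 -m inch '[[0,0,-0.02,0,0,0,255],[0,0,-0.03,0,0,0,255],[0,0,-0.04,0,0,0,255],[0,0,-0.01,0,0,0,255],[-0.01,0.035,0,0,0,0,255],[-0.01,0.035,0,0,0,0,255],[-0.01,0.035,0,0,0,0,255],[-0.01,0.035,0,0,0,0,255],[-0.01,0.035,0,0,0,0,255],[-0.01,0.035,0,0,0,0,255],[-0.01,0.035,0,0,0,0,255],[-0.01,0.035,0,0,0,0,255],[-0.004,0.018,0,0,0,0,255],[0,0,0,0,0,0,255],[0,0,0,0,0,0,255]]'
python3 - <<'E'
from h import *
c=vision.camera('wrist'); cv2.imwrite("pics/w5.png",c["img"]); np.savez("w5.npz",**c)
W=cloud(c); tz=manip.observe()["position"][2]
k=(W[...,2]>tz-.016)&(W[...,2]<tz-.006); k[345:]=0
P=W[k]; h=cv2.convexHull((P[:,:2]*1000).astype(np.float32)); print("lid",len(P),cv2.minEnclosingCircle(h),np.percentile(P,[1,99],axis=0))
A=np.c_[P[:,:2],np.ones(len(P))]; print("tilt",np.linalg.lstsq(A,P[:,2],rcond=None)[0])
go(.610,.042,.064,0)
E
```

```text
clock: 16.1
position: [0.6092, 0.0419, 0.1167]
ee_rot: [-0.001, -0.001, 1.0, -0.0]
contact_force: [0.0, -0.6, 0.3]
width: 0.0129
lid 8950 ((608.7568359375, 41.546730041503906), 37.99912643432617) [[0.57231203 0.00593642 0.1045712 ]
 [0.6438435  0.07728278 0.10773926]]
tilt [-0.00080468 -0.00050575  0.10665869]
t=16.1 pos [0.6093 0.0412 0.117 ] F [ 0.4 -0.5 -0.2] w 0.0127 | turn [-0.  -0.1  0. ] shift mm [-0.7  0.8 53. ]
```

View pics/w5.png

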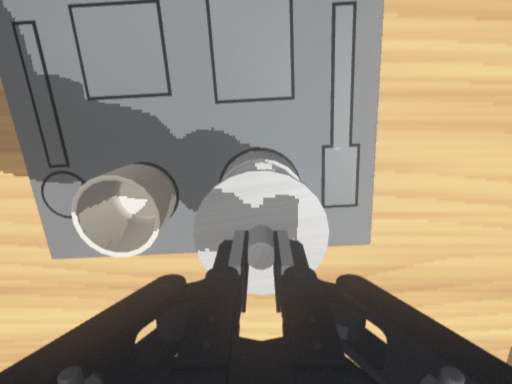

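The lid is held level at (261,232), with the pot below it.

```bash
python3 -m inch '[[-0.0012,0.001,0.02,0,0,0,255],[0,0,0.02,0,0,0,255],[0,0,0.008,0,0,0,255],[0,0,0.003,0,0,0,255],[0,0,0.002,0,0,0,255],[0,0,0.001,0,0,0,255],[0,0,0,0,0,0,255],[0,0,0,0,0,0,255]]'
python3 -c "
from h import *
go(.6105,.0425,.0625,0)"
```

```text
clock: 16.95
position: [0.6117, 0.0428, 0.0649]
ee_rot: [0.001, -0.0, 1.0, -0.0]
contact_force: [0.0, 0.7, -0.1]
width: 0.0129
t=16.9 pos [0.6117 0.0428 0.0649] F [ 0.   0.7 -0.1] w 0.0129 | turn [-0.   0.1  0. ] shift mm [ 1.2 -0.3  2.4]
```

```bash
python3 -m inch '[[0.001,0,0.0015,0,0,0,255],[0,0,0.001,0,0,0,255],[0,0,0,0,0,0,255],[0,0,0,0,0,0,0],[0,0,0,0,0,0,0],[0,0,0,0,0,0,0],[0,0,0,0,0,0,0],[0,0,0,0,0,0,0],[0,0,-0.02,0,0,0,0],[0,0,-0.03,0,0,0,0],[0,0,-0.03,0,0,0,0],[0.025,0.025,0,0,0,0,0],[0.025,0.025,0,0,0,0,0],[0.025,0.025,0,0,0,0,0],[0.025,0.025,0,0,0,0,0],[0.025,0.025,0,0,0,0,0],[0.025,0.025,0,0,0,0,0],[0.025,0.025,0,0,0,0,0],[0.025,0.027,0,0,0,0,0],[0,0,0,0,0,0,0]]'
python3 - <<'E'
from h import *
c=vision.camera('scene');comps(c,.012,roi=(.35,.7,-.28,.5)); W=cloud(c); np.savez("s1.npz",**c)
k=(W[...,2]>.047)&(W[...,2]<.057)&(np.hypot(W[...,0]-.61,W[...,1]-.0425)<.042); P=W[k]
print("lid",len(P),cv2.minEnclosingCircle((P[:,:2]*1000).astype(np.float32)),np.linalg.lstsq(np.c_[P[:,:2]-[.61,.0425],np.ones(len(P))],P[:,2],rcond=None)[0])
c=vision.camera('wrist');comps(c,.012)
go(.4105,.2448,.018,0)
E
```

```text
clock: 18.95
position: [0.4072, 0.2471, 0.1417]
ee_rot: [-0.001, -0.003, 1.0, 0.001]
contact_force: [-0.0, 0.1, -0.0]
width: 0.0853
[403 130] n 759 ztop 0.294 mean [0.425 0.223] rect c [422.8 226.4] s [70.3 29.7] a 31.5 bgr [26 37 49]
[514 167] n 409 ztop 0.095 mean [0.563 0.477] rect c [559.8 480.1] s [79.8 35.5] a 2.9 bgr [56 49 44]
[452 169] n 238 ztop 0.032 mean [0.433 0.419] rect c [431.8 421.4] s [79.4 60.7] a 76.6 bgr [ 77  69 126]
[496 206] n 242 ztop 0.032 mean [0.585 0.371] rect c [584.  373.2] s [76.6 61.7] a 15.3 bgr [ 20  34 110]
[401 205] n 44 ztop 0.034 mean [0.413 0.245] rect c [412.6 247. ] s [13.7 18.3] a 65.6 bgr [122 138 152]
[426 295] n 509 ztop 0.063 mean [0.613 0.04 ] rect c [612.7  42. ] s [69.5 68.9] a 64.9 bgr [108 112 118]
[398 327] n 438 ztop 0.067 mean [ 0.615 -0.059] rect c [615.5 -58.4] s [58.8 62.1] a 34.0 bgr [82 91 99]
[253 349] n 201 ztop 0.025 mean [ 0.413 -0.247] rect c [ 412.3 -245.9] s [59.6 63. ] a 75.4 bgr [112 128 142]
[338 415] n 129 ztop 0.060 mean [ 0.638 -0.27 ] rect c [ 633.2 -267.1] s [28.4 25. ] a 16.1 bgr [74 84 95]
lid 328 ((611.5877685546875, 43.20093536376953), 39.25030517578125) [-5.98707434e-05  2.96969645e-03  5.34246164e-02]
[703 323] n 3789 ztop 0.028 mean [0.43  0.419] rect c [430.8 419.8] s [77.3 56.1] a 75.8 bgr [115 102 161]
[404 290] n 313 ztop 0.032 mean [0.409 0.244] rect c [410.  244.1] s [15.1 15. ] a 64.0 bgr [171 185 191]
[406 525] n 39753 ztop 0.233 mean [0.394 0.244] rect c [395.8 244.5] s [ 16.2 126.3] a 0.0 bgr [35 35 37]
t=19.1 pos [0.4098 0.2451 0.1417] F [-0.2  0.3 -0.6] w 0.0852 | turn [-0.   0.1  0.1] shift mm [ -0.7  -0.3 123.7]
```

The pot lid is seated level: its top is at about 0.053 m and the slope is under 0.3 %. Next is the cup cover.

```bash
python3 -m inch '[[0,-0.001,0.03,0,0,0,0],[0,0,0.03,0,0,0,0],[0,0,0.03,0,0,0,0],[0,0,0.02,0,0,0,0],[0,0,0.014,0,0,0,0],[0,0,0,0,0,0,0],[0,0,0,0,0,0,255],[0,0,0,0,0,0,255],[0,0,0,0,0,0,255],[0,0,0,0,0,0,255],[0,0,0,0,0,0,255],[0,0,0,0,0,0,255],[0,0,0,0,0,0,255],[0,0,0,0,0,0,255]]'
python3 -m inch '[[0,0,-0.02,0,0,0,255],[0,0,-0.03,0,0,0,255],[0,0,-0.04,0,0,0,255],[0,0,-0.03,0,0,0,255],[-0.023,-0.034,0,0,0,0,255],[-0.023,-0.034,0,0,0,0,255],[-0.023,-0.034,0,0,0,0,255],[-0.023,-0.034,0,0,0,0,255],[-0.023,-0.034,0,0,0,0,255],[-0.023,-0.034,0,0,0,0,255],[-0.023,-0.034,0,0,0,0,255],[-0.023,-0.034,0,0,0,0,255],[-0.021,-0.031,0,0,0,0,255],[0,0,0,0,0,0,255],[0,0,0,0,0,0,255]]'
cat > held.py <<'E'
from h import *
import sys
c=vision.camera('wrist'); cv2.imwrite(f"pics/{sys.argv[1]}.png",c["img"]); np.savez(sys.argv[1]+".npz",**c)
W=cloud(c); tz=manip.observe()["position"][2]
k=(W[...,2]>tz-.016)&(W[...,2]<tz-.006); k[345:]=0
P=W[k]; h=cv2.convexHull((P[:,:2]*1000).astype(np.float32)); print("lid",len(P),cv2.minEnclosingCircle(h),np.percentile(P,[1,99],axis=0))
A=np.c_[P[:,:2],np.ones(len(P))]; print("tilt",np.linalg.lstsq(A,P[:,2],rcond=None)[0])
go(.6152,-.0584,.0785,0)
E
python3 held.py w6
```

```text
clock: 20.45
position: [0.4107, 0.244, 0.0185]
ee_rot: [0.001, -0.0, 1.0, 0.0]
contact_force: [-1.1, 0.1, 5.5]
width: 0.0131
clock: 21.95
position: [0.6146, -0.0598, 0.136]
ee_rot: [-0.001, 0.001, 1.0, 0.001]
contact_force: [0.4, -0.2, 0.2]
width: 0.0127
lid 6805 ((614.1641235351562, -59.8260498046875), 34.125770568847656) [[ 0.58136191 -0.09185939  0.12435008]
 [ 0.64569851 -0.02815926  0.12773567]]
tilt [-6.21334944e-04  3.09294741e-05  1.26422452e-01]
t=22.0 pos [ 0.6143 -0.0589  0.1364] F [ 0.2 -0.5 -0.2] w 0.0129 | turn [ 0.1 -0.1  0. ] shift mm [-0.9  0.5 57.9]
```

```bash
python3 -m inch '[[-0.001,0.0006,0.02,0,0,0,255],[0,0,0.02,0,0,0,255],[0,0,0.01,0,0,0,255],[0,0,0.004,0,0,0,255],[0,0,0.002,0,0,0,255],[0,0,0.001,0,0,0,255],[0,0,0,0,0,0,255],[0,0,0,0,0,0,255]]'
python3 -c "
from h import *
go(.6152,-.0584,.0785,0)"
```

```text
clock: 22.8
position: [0.6167, -0.0587, 0.0815]
ee_rot: [0.001, -0.0, 1.0, -0.0]
contact_force: [-0.6, -0.2, -0.6]
width: 0.013
t=22.8 pos [ 0.6167 -0.0587  0.0815] F [-0.6 -0.2 -0.6] w 0.0130 | turn [-0.   0.1  0. ] shift mm [1.5 0.3 3. ]
```

```bash
python3 -m inch '[[0.001,0,0.0015,0,0,0,255],[0,0,0.0015,0,0,0,255],[0,0,0,0,0,0,255],[0,0,0,0,0,0,0],[0,0,0,0,0,0,0],[0,0,0,0,0,0,0],[0,0,0,0,0,0,0],[0,0,0,0,0,0,0],[0,0,-0.02,0,0,0,0],[0,0,-0.03,0,0,0,0],[0,0,-0.02,0,0,0,0],[0.026,-0.024,0,0,0,0,0],[0.026,-0.024,0,0,0,0,0],[0.026,-0.024,0,0,0,0,0],[0.026,-0.024,0,0,0,0,0],[0.026,-0.024,0,0,0,0,0],[0.026,-0.024,0,0,0,0,0],[0.026,-0.024,0,0,0,0,0],[0.022,-0.02,0,0,0,0,0],[0,0,0,0,0,0,0]]'
python3 -m inch '[[0,0,0,0,0,7.2,0],[0,0,0,0,0,7.2,0],[0,0,0,0,0,0,0],[0,0,0,0,0,0,0]]'
python3 - <<'E'
from h import *
c=vision.camera('scene'); W=cloud(c); np.savez("s2.npz",**c)
k=(W[...,2]>.063)&(W[...,2]<.075)&(np.hypot(W[...,0]-.615,W[...,1]+.058)<.04); P=W[k]
print("cover",len(P),cv2.minEnclosingCircle((P[:,:2]*1000).astype(np.float32)),np.linalg.lstsq(np.c_[P[:,:2]-[.615,-.058],np.ones(len(P))],P[:,2],rcond=None)[0])
c=vision.camera('wrist');comps(c,.012,roi=(.3,.6,-.4,-.1))
cv2.imwrite("pics/w7.png",cv2.resize(np.hstack([np.pad(c["img"],((0,0),(0,0),(0,0))),dict(np.load("s2.npz"))["img"]]),(800,300)))
go(.4125,-.2465,.008,-14.5)
E
```

```text
clock: 24.8
position: [0.4091, -0.2487, 0.1478]
ee_rot: [-0.0, 0.002, 1.0, -0.001]
contact_force: [-0.3, 0.5, 1.0]
width: 0.0854
clock: 25.2
position: [0.4117, -0.2463, 0.1476]
ee_rot: [0.0, 0.123, 0.992, 0.0]
contact_force: [-0.7, 0.9, -0.1]
width: 0.0859
cover 309 ((616.0911254882812, -58.6445198059082), 34.03495788574219) [-0.00268614 -0.00308082  0.06955908]
[406 283] n 1579 ztop 0.023 mean [ 0.412 -0.247] rect c [ 412.2 -247.8] s [60.  60.6] a 75.7 bgr [156 170 178]
[400 526] n 38412 ztop 0.239 mean [ 0.397 -0.244] rect c [ 398.6 -244.5] s [126.   16.3] a 75.6 bgr [33 34 35]
t=25.3 pos [ 0.4116 -0.2464  0.1476] F [0.1 0.1 0.3] w 0.0854 | turn [0.  0.  0.3] shift mm [ -0.9   0.2 139.6]
```

View pics/w7.png

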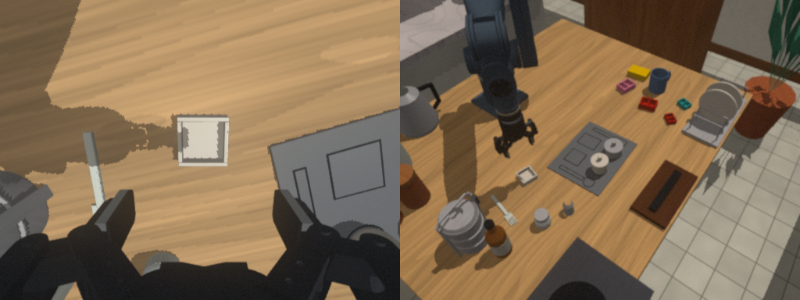

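Both covers are seated and level in the scene view, at (600,160) and (613,147). The dish at (203,140) is squared up with the jaws. Grasping it.

```bash
python3 -m inch '[[0,-0.001,0.03,0,0,0,0],[0,0,0.03,0,0,0,0],[0,0,0.03,0,0,0,0],[0,0,0.03,0,0,0,0],[0,0,0.015,0,0,0,0],[0,0,0.004,0,0,0,0],[0,0,0,0,0,0,0],[0,0,0,0,0,0,255],[0,0,0,0,0,0,255],[0,0,0,0,0,0,255],[0,0,0,0,0,0,255],[0,0,0,0,0,0,255],[0,0,0,0,0,0,255]]'
python3 -m inch '[[0,0,-0.02,0,0,0,255],[0,0,-0.03,0,0,0,255],[0,0,-0.04,0,0,0,255],[0,0,0,0,0,-8,255],[0,0,0,0,0,-8,255],[0,0,0,0,0,-2,255],[0,0,0,0,0,0,255],[0,0,0,0,0,0,255]]'
python3 -c "
from h import *
go(.4998,-.063,.1,3.1)"
```

```text
clock: 26.6
position: [0.4126, -0.249, 0.0108]
ee_rot: [0.002, 0.125, 0.992, -0.001]
contact_force: [0.5, -0.6, 5.8]
width: 0.0578
clock: 27.4
position: [0.4108, -0.2475, 0.0983]
ee_rot: [-0.0, -0.031, 1.0, 0.0]
contact_force: [0.2, 0.1, -1.8]
width: 0.0577
t=27.4 pos [ 0.4108 -0.2475  0.0983] F [ 0.2  0.1 -1.8] w 0.0577 | turn [ 0.  -0.   0.5] shift mm [-98.9 179.4  -1.7]
```

```bash
python3 -m inch '[[-0.0165,0.03,0,0,0,0,255],[-0.0165,0.03,0,0,0,0,255],[-0.0165,0.03,0,0,0,0,255],[-0.0165,0.03,0,0,0,0,255],[-0.0165,0.03,0,0,0,0,255],[-0.0165,0.03,0,0,0,0,255],[0,0,0,0,0,0,255],[0,0,0,0,0,0,255],[0,0,0,0,0,0,255]]'
cat > held2.py <<'E'
from h import *
import sys
n,h,x,y=sys.argv[1],float(sys.argv[2]),float(sys.argv[3]),float(sys.argv[4])  # h: height of held thing's top above TCP
c=vision.camera('wrist'); cv2.imwrite(f"pics/{n}.png",c["img"]); np.savez(n+".npz",**c)
W=cloud(c); p=manip.observe()["position"]
k=(abs(W[...,2]-p[2]-h)<.004)&(np.hypot(W[...,0]-p[0],W[...,1]-p[1])<.055)
P=W[k]; r=cv2.minAreaRect((P[:,:2]*1000).astype(np.float32)); print(len(P),r)
print("x range",np.percentile(P,[1,50,99],axis=0).round(4)); go(x,y,.0168,3.1)
E
python3 held2.py w8 .011 .4998 -.063
```

```text
clock: 28.3
position: [0.498, -0.0624, 0.0983]
ee_rot: [-0.0, -0.031, 1.0, -0.0]
contact_force: [-0.8, 0.4, -2.2]
width: 0.0581
5118 ((497.1326599121094, -62.603851318359375), (60.3961067199707, 82.99671936035156), 3.4925382137298584)
x range [[ 0.4662 -0.0978  0.1055]
 [ 0.4902 -0.0628  0.1089]
 [ 0.5272 -0.0292  0.1127]]
t=28.4 pos [ 0.4979 -0.0626  0.0983] F [-0.   0.7 -1.2] w 0.0577 | turn [-0.  -0.   0.4] shift mm [-1.8 -0.5 81.5]
```

View pics/w8.png

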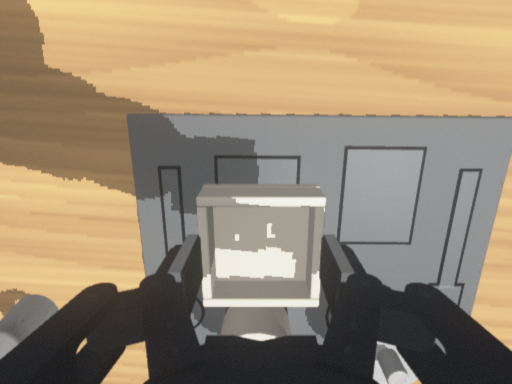

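The dish is held at (261,245), with the square outline's near edge visible at (215–300,157). The mould rectangle's corners are (345,148), (426,148), (412,243) and (338,243).

Run:
```python
from h import *
c=dict(np.load("w8.npz"))
P=ray(c,[[215,157],[300,157],[345,148],[426,148],[412,243],[338,243]],.006)*1000; print(P.round(1))
d=P[1]-P[0]; print("yaw",np.degrees(np.arctan2(-d[0],d[1]))); print("mould c",P[2:].mean(0), "size",np.linalg.norm(P[3]-P[2]),np.linalg.norm(P[5]-P[2]))
m=P[:2].mean(0); t=np.radians(3.1); L=np.linalg.norm(d); print(L,"dish c",m[:2]+L/2*np.array([np.cos(t),np.sin(t)]))
```

```text
[[ 470.5 -100.2    6. ]
 [ 466.4  -33.6    6. ]
 [ 457.2    0.7    6. ]
 [ 453.4   63.6    6. ]
 [ 534.8   69.5    6. ]
 [ 538.6    6.3    6. ]]
yaw 3.493121631975179
mould c [496.01498981  35.01434833   6.        ] size 62.99544436250805 81.60580380303666
66.72509316018943 dish c [501.76940256 -65.05397373]
```

```bash
python3 -m inch '[[-0.0032,-0.001,0.02,0,0,0.4,255],[0,0,0.02,0,0,0,255],[0,0,0.02,0,0,0,255],[0,0,0.012,0,0,0,255],[0,0,0.006,0,0,0,255],[0,0,0.0025,0,0,0,255],[0,0,0,0,0,0,255],[0,0,0,0,0,0,255]]'
python3 -c "
from h import *
go(.5015,-.0638,.0168,3.1)"
```

```text
clock: 29.15
position: [0.5025, -0.0629, 0.0191]
ee_rot: [0.001, -0.028, 1.0, -0.0]
contact_force: [0.5, 0.2, -0.2]
width: 0.0576
t=29.1 pos [ 0.5025 -0.0629  0.0191] F [ 0.5  0.2 -0.2] w 0.0576 | turn [-0.   0.1  0.1] shift mm [ 1.1 -0.9  2.3]
```

```bash
python3 -m inch '[[0.0005,-0.001,0.0015,0,0,0,255],[0,0,0.001,0,0,0,255],[0,0,0,0,0,0,255],[0,0,0,0,0,0,0],[0,0,0,0,0,0,0],[0,0,0,0,0,0,0],[0,0,0,0,0,0,0],[0,0,0,0,0,0,0],[0,0,-0.02,0,0,0,0],[0,0,-0.03,0,0,0,0],[0,0,-0.03,0,0,0,0],[0.001,-0.034,-0.04,0,0,0,0],[0.002,-0.034,-0.04,0,0,0,0],[0.002,-0.034,0,0,0,0,0],[0.002,-0.034,0,0,0,0,0],[0.002,-0.034,0,0,0,0,0],[0.002,-0.034,0,0,0,0,0],[0.002,-0.034,0,0,0,0,0],[0,0,0,0,0,0,0],[0,0,0,0,0,0,0]]'
cat > fork.py <<'E'
from h import *
import sys
def fork(c,roi,h=.006):
    W=cloud(c); hsv=cv2.cvtColor(c["img"],cv2.COLOR_BGR2HSV)
    m=((hsv[...,1]<70)&(hsv[...,2]>70)&(W[...,0]>roi[0])&(W[...,0]<roi[1])&(W[...,1]>roi[2])&(W[...,1]<roi[3])).astype(np.uint8)
    n,l,st,ce=cv2.connectedComponentsWithStats(m); best=None
    for i in range(1,n):
        if st[i,4]<40: continue
        ys,xs=np.where(l==i); P=ray(c,np.c_[xs,ys],h)[:,:2]*1000; r=cv2.minAreaRect(P.astype(np.float32))
        vx,vy,_,_=cv2.fitLine(P.astype(np.float32),cv2.DIST_L1,0,.01,.01).ravel(); 
        print(ce[i].round(),st[i,4],np.round(r[0],1),np.round(r[1],1),"line ang %.1f"%np.degrees(np.arctan2(vy*np.sign(vx),abs(vx))))
if __name__=="__main__":
    for n in("top","wrist"):
        c=vision.camera(n); np.savez(f"f_{n}.npz",**c); cv2.imwrite(f"pics/f_{n}.png",c["img"]); print(n); fork(c,(.33,.58,-.44,-.3))
    go(.45,-.38,.1,0)
E
python3 fork.py
```

```text
clock: 31.15
position: [0.5012, -0.2991, 0.1712]
ee_rot: [-0.0, -0.027, 1.0, 0.001]
contact_force: [-0.1, -0.2, 0.6]
width: 0.0855
top
[369. 178.] 95 [ 575.5 -357.7] [57.5 19.2] line ang -82.9
wrist
[161. 111.] 2694 [ 441.2 -399. ] [ 27.4 150. ] line ang -12.2
[204. 245.] 1717 [ 591.5 -357.2] [50.9 61.1] line ang -51.5
[140. 269.] 645 [ 621.2 -430.5] [19.7 82. ] line ang -32.4
t=31.2 pos [ 0.5016 -0.2978  0.1716] F [-0.7  0.3  0.6] w 0.0853 | turn [ 0.  -0.   3.3] shift mm [ 51.6 -82.2  71.6]
```

View pics/f_wrist.png

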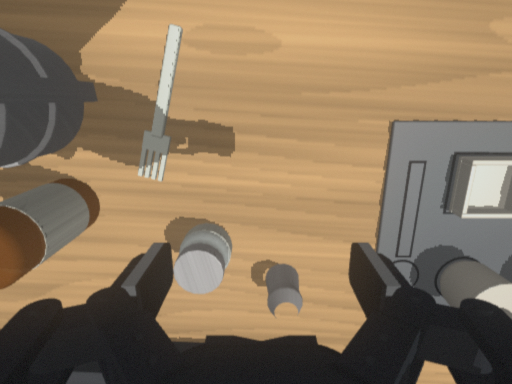

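The fork is at (161,105) with its tines down-left, which is far. It lies close to the tiffin at (40,95), so I check the clearance.

Run:
```python
from h import *
for n in ("f_wrist","f_top","s2"):
    c=dict(np.load(n+".npz")); W=cloud(c); x,y,z=W[...,0],W[...,1],W[...,2]
    k=(z>.02)&(z<.25)&(x>.3)&(x<.56)&(y<-.40)&(y>-.62)
    if k.sum()<5: continue
    P=W[k]; print(n,len(P))
    for a in np.arange(.34,.56,.02):
        q=P[abs(P[:,0]-a)<.01]
        if len(q): i=q[:,1].argmax(); print(round(a,2),"ymax",q[i].round(3),len(q))
    r=cv2.minEnclosingCircle((P[P[:,2]<.15][:,:2]*1000).astype(np.float32)); print(r)
```

```text
f_wrist 13726
0.38 ymax [ 0.39  -0.503  0.051] 54
0.4 ymax [ 0.409 -0.482  0.051] 1053
0.42 ymax [ 0.428 -0.465  0.046] 1887
0.44 ymax [ 0.439 -0.463  0.117] 2090
0.46 ymax [ 0.451 -0.473  0.102] 1752
0.48 ymax [ 0.471 -0.481  0.049] 1070
0.5 ymax [ 0.491 -0.502  0.05 ] 129
0.52 ymax [ 0.529 -0.477  0.037] 2155
0.54 ymax [ 0.545 -0.47   0.037] 2586
0.56 ymax [ 0.551 -0.47   0.062] 950
((473.46563720703125, -494.70269775390625), 89.1844711303711)
f_top 541
0.38 ymax [ 0.39  -0.506  0.154] 42
0.4 ymax [ 0.404 -0.501  0.17 ] 160
0.42 ymax [ 0.412 -0.509  0.166] 155
0.44 ymax [ 0.44  -0.529  0.209] 119
0.46 ymax [ 0.451 -0.557  0.174] 65
((421.818603515625, -552.3056640625), 52.551971435546875)
s2 3998
0.38 ymax [ 0.39  -0.526  0.168] 3
0.4 ymax [ 0.402 -0.498  0.168] 157
0.42 ymax [ 0.429 -0.458  0.169] 256
0.44 ymax [ 0.44  -0.455  0.152] 804
0.46 ymax [ 0.451 -0.473  0.156] 757
0.48 ymax [ 0.471 -0.48   0.105] 860
0.5 ymax [ 0.491 -0.5    0.159] 766
0.52 ymax [ 0.526 -0.506  0.128] 4
0.54 ymax [ 0.546 -0.473  0.123] 145
0.56 ymax [ 0.558 -0.471  0.115] 246
((490.125732421875, -528.1422119140625), 88.49243927001953)
```

Run:
```python
from h import *
c=dict(np.load("f_wrist.npz"));hsv=cv2.cvtColor(c["img"],cv2.COLOR_BGR2HSV);W=cloud(c)
m=((hsv[...,1]<70)&(hsv[...,2]>70)&(W[...,0]>.33)&(W[...,0]<.54)&(W[...,1]>-.44)&(W[...,1]<-.35))
P=W[m]; P=P[P[:,2]<.015]; r=cv2.minAreaRect((P[:,:2]*1000).astype(np.float32));print(r)
q=P[P[:,0]<.46]; print(np.degrees(np.arctan(np.polyfit(q[:,0],q[:,1],1)[0])), q[:,2].mean())
go(.4216,-.3948,.1,-12.2)
```

```text
((440.54644775390625, -400.40167236328125), (28.575315475463867, 150.99534606933594), 78.08781433105469)
-12.019511171094845 0.007051570569254689
t=31.2 pos [ 0.5016 -0.2978  0.1716] F [-0.7  0.3  0.6] w 0.0853 | turn [ 0.  -0.  15.5] shift mm [  57.7 -111.7   71.6]
```

```bash
python3 -m inch '[[0,0,0,0,0,7.7,150],[0,0,0,0,0,7.6,150],[0.014,-0.028,0,0,0,0,150],[0.014,-0.028,0,0,0,0,150],[0.014,-0.028,0,0,0,0,150],[0.014,-0.028,0.02,0,0,0,150],[0,0,0.03,0,0,0,150],[0,0,0,0,0,0,150],[0,0,0,0,0,0,150]]'
python3 - <<'E'
from h import *
from fork import fork
c=vision.camera("wrist"); fork(c,(.33,.56,-.44,-.3)); cv2.imwrite("pics/f2.png",c["img"])
go(.4216,-.3948,.004,-12.2)
E
```

```text
clock: 32.15
position: [0.4234, -0.3948, 0.1214]
ee_rot: [-0.001, 0.104, 0.995, 0.001]
contact_force: [0.3, -0.4, -0.2]
width: 0.0353
[259. 208.] 2689 [ 440.9 -400.4] [ 26.3 149.8] line ang -12.6
[211. 253.] 503 [ 479.  -456.1] [14.2 49.2] line ang -28.6
[309. 251.] 597 [ 499.5 -365.9] [49.3 22. ] line ang 9.1
t=32.2 pos [ 0.4242 -0.3956  0.1228] F [-0.3 -0.1  0.4] w 0.0355 | turn [-0.   0.   0.2] shift mm [  2.7   0.2 118.8]
```

View pics/f2.png

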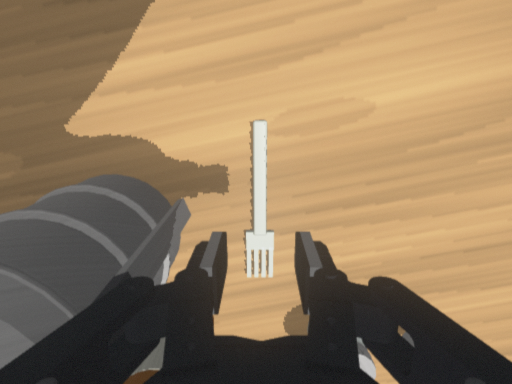

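The fork at (259,200) is centred and parallel between the fingers, and the tiffin is clear at the left. Descending.

```bash
python3 -m inch '[[0.0025,-0.001,0.03,0,0,0,150],[0,0,0.03,0,0,0,150],[0,0,0.03,0,0,0,150],[0,0,0.016,0,0,0,150],[0,0,0.008,0,0,0,150],[0,0,0.003,0,0,0,150],[0,0,0.001,0,0,0,150],[0,0,0,0,0,0,150]]'
python3 -c "
from h import *
go(.4213,-.3962,.004,-12.2)"
```

```text
clock: 33.0
position: [0.4218, -0.3979, 0.0055]
ee_rot: [0.001, 0.105, 0.994, -0.001]
contact_force: [0.1, -0.3, 0.5]
width: 0.0349
t=33.0 pos [ 0.4218 -0.3979  0.0055] F [ 0.1 -0.3  0.5] w 0.0349 | turn [-0.1  0.1  0.1] shift mm [0.9 1.5 1.5]
```

```bash
python3 -m inch '[[0,0,0.001,0,0,0,255],[0,0,0,0,0,0,255],[0,0,0,0,0,0,255],[0,0,0,0,0,0,255],[0,0,0,0,0,0,255],[0,0,0,0,0,0,255],[0,0,0,0,0,0,255]]'
python3 -m inch '[[0,0,-0.02,0,0,0,255],[0,0,-0.03,0,0,0,255],[0,0,-0.03,0,0,0,255],[0,0,-0.04,0,0,0,255],[0,0,-0.03,0,0,0,255],[0,0,0,0,0,-7.7,255],[0,0,0,0,0,-7.6,255],[0,0,0,0,0,0,255],[0,0,0,0,0,0,255]]'
python3 -c "
from h import *
go(.526,.109,.15,3.1)"
```

```text
clock: 33.7
position: [0.4214, -0.3977, 0.0039]
ee_rot: [0.001, 0.105, 0.994, -0.001]
contact_force: [0.0, 0.8, 6.2]
width: 0.0094
clock: 34.6
position: [0.4203, -0.3966, 0.1518]
ee_rot: [-0.001, -0.027, 1.0, 0.001]
contact_force: [0.4, -0.2, -1.0]
width: 0.0092
t=34.6 pos [ 0.4203 -0.3966  0.1518] F [ 0.4 -0.2 -1. ] w 0.0092 | turn [ 0.1 -0.1 -0. ] shift mm [-132.8  499.1    1.8]
```

```bash
python3 -m inch '[[-0.009,0.034,0,0,0,0,255],[-0.009,0.034,0,0,0,0,255],[-0.009,0.034,0,0,0,0,255],[-0.009,0.034,0,0,0,0,255],[-0.009,0.034,0,0,0,0,255],[-0.009,0.034,0,0,0,0,255],[-0.009,0.034,0,0,0,0,255],[-0.009,0.034,0,0,0,0,255],[-0.009,0.034,0,0,0,0,255],[-0.009,0.034,0,0,0,0,255],[-0.009,0.034,0,0,0,0,255],[-0.009,0.034,0,0,0,0,255],[-0.009,0.034,0,0,0,0,255],[-0.008,0.034,0,0,0,0,255],[-0.007,0.023,0,0,0,0,255],[0,0,0.03,0,0,0,255],[0,0,0.03,0,0,0,255],[0,0,0,0,0,0,255],[0,0,0,0,0,0,255]]'
python3 - <<'E'
from h import *
c=vision.camera("wrist"); cv2.imwrite("pics/f3.png",c["img"]); np.savez("f3.npz",**c)
p=manip.observe()["position"]; W=cloud(c)
k=(abs(W[...,2]-p[2])<.012)&(abs(W[...,1]-p[1])<.03)&(W[...,0]>p[0]-.09); k[330:]=0
hsv=cv2.cvtColor(c["img"],cv2.COLOR_BGR2HSV); k&=(hsv[...,2]>110)
P=W[k]; print(len(P)); print(np.percentile(P,[.5,50,99.5],axis=0).round(4)); q=P
print("yaw",np.degrees(np.arctan(np.polyfit(q[:,0],q[:,1],1)[0])),"slope z",np.polyfit(q[:,0],q[:,2],1), "rect",cv2.minAreaRect((P[:,:2]*1000).astype(np.float32)))
go(.526,.109,.0115,3.1)
E
```

```text
clock: 36.5
position: [0.5234, 0.1086, 0.0918]
ee_rot: [-0.001, -0.028, 1.0, -0.0]
contact_force: [0.9, -0.3, -0.2]
width: 0.0097
4473
[[0.4684 0.0982 0.0898]
 [0.5122 0.1078 0.0954]
 [0.5746 0.1196 0.1044]]
yaw 3.2312150567105418 slope z [-0.00944619  0.10033042] rect ((521.5667724609375, 111.9391860961914), (107.72123718261719, 29.345163345336914), 4.781594753265381)
t=36.5 pos [0.5247 0.1085 0.0934] F [-0.3 -0.4 -0.1] w 0.0094 | turn [0.  0.  0.1] shift mm [-1.3  0.4 81.9]
```

View pics/f3.png

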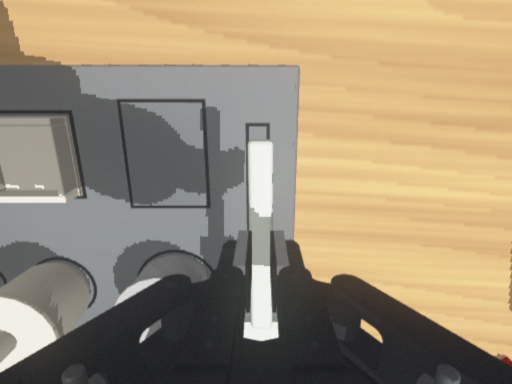

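The fork is held straight at (260,240). Its outline's near end is visible at (247–269,124), and the dish is inside its square at the left.

Run:
```python
from h import *
c=dict(np.load("f3.npz"))
print("outline near end",(ray(c,[[247,124],[269,124],[258,124]],.006)*1000).round(1))
print("fork near end",(ray(c,[[248,142],[273,142],[260.5,142]],.0975)*1000).round(1))
print("mould outline",(ray(c,[[119,100],[205,100],[209,207],[131,207]],.006)*1000).round(1), (ray(c,[[119,100],[205,100],[209,207],[131,207]],.006)*1000).mean(0))
print("dish outline right edge",(ray(c,[[73,112],[85,197]],.006)*1000).round(1))
```

```text
outline near end [[468.2  95.3   6. ]
 [467.3 111.6   6. ]
 [467.7 103.4   6. ]]
fork near end [[468.7  99.8  97.5]
 [468.1 111.   97.5]
 [468.4 105.4  97.5]]
mould outline [[456.1   2.1   6. ]
 [452.8  64.3   6. ]
 [535.   67.5   6. ]
 [538.4   5.    6. ]] [495.58099509  34.72434937   6.        ]
dish outline right edge [[466.4 -32.2   6. ]
 [531.9 -30.9   6. ]]
```

```bash
python3 -m inch '[[-0.002,-0.001,0.02,0,0,0,255],[0,0,0.02,0,0,0,255],[0,0,0.02,0,0,0,255],[0,0,0.012,0,0,0,255],[0,0,0.006,0,0,0,255],[0,0,0.003,0,0,0,255],[0,0,0.001,0,0,0,255],[0,0,0,0,0,0,255],[0,0,0,0,0,0,255]]'
python3 -c "
from h import *
go(.526,.1075,.0103,3.1)"
```

```text
clock: 37.45
position: [0.5273, 0.1079, 0.0116]
ee_rot: [0.001, -0.028, 1.0, 0.0]
contact_force: [1.2, -0.1, 0.3]
width: 0.0092
t=37.5 pos [0.5273 0.1079 0.0116] F [ 1.2 -0.1  0.3] w 0.0092 | turn [0.  0.1 0.1] shift mm [ 1.3 -0.3  1.3]
```

```bash
python3 -m inch '[[0.001,0,0.0015,0,0,0,255],[0,0,0,0,0,0,255],[0,0,0,0,0,0,150],[0,0,0,0,0,0,150],[0,0,0,0,0,0,150],[0,0,0,0,0,0,150],[0,0,-0.02,0,0,0,150],[0,0,-0.03,0,0,0,150],[0,0,-0.03,0,0,0,100],[0,0,-0.04,0,0,0,0],[-0.008,0.034,-0.02,0,0,0,0],[-0.008,0.034,0,0,0,0,0],[-0.008,0.034,0,0,0,0,0],[-0.008,0.034,0,0,0,0,0],[-0.008,0.034,0,0,0,-6,0],[-0.008,0.034,0,0,0,-6,0],[-0.004,0.03,0,0,0,0,0],[0,0.02,0,0,0,0,0],[0,0,0,0,0,0,0],[0,0,0,0,0,0,0]]'
python3 - <<'E'
from h import *
c=vision.camera('top');np.savez("t9.npz",**c);comps(c,.012,roi=(.35,.75,-.2,.5))
cv2.imwrite("pics/t9.png",cv2.resize(c["img"][135:250,90:330],None,fx=3,fy=3,interpolation=cv2.INTER_CUBIC))
c=vision.camera('wrist');comps(c,.012)
go(.583,.3725,.01,14.5)
E
```

```text
clock: 39.45
position: [0.5488, 0.3639, 0.1488]
ee_rot: [-0.0, -0.133, 0.991, -0.0]
contact_force: [1.0, -0.1, -0.0]
width: 0.0856
[165 219] n 113 ztop 0.024 mean [0.714 0.476] rect c [713.1 477.5] s [41.5 54.7] a 70.8 bgr [87 96 38]
[226 221] n 97 ztop 0.022 mean [0.707 0.352] rect c [706.3 352.9] s [40.3 52.4] a 48.7 bgr [ 23  36 120]
[430 258] n 392 ztop 0.087 mean [ 0.615 -0.057] rect c [614.5 -57.1] s [14.7 12.7] a 89.2 bgr [144 159 164]
[378 263] n 472 ztop 0.060 mean [0.609 0.045] rect c [609.2  43.6] s [71.5 71.7] a 43.4 bgr [127 129 128]
[195 287] n 693 ztop 0.293 mean [0.539 0.337] rect c [540.8 342.6] s [28.6 72.3] a 69.9 bgr [20 22 43]
[433 317] n 142 ztop 0.030 mean [ 0.503 -0.063] rect c [501.8 -62.6] s [59.6 59.8] a 3.1 bgr [119 129 131]
[193 358] n 213 ztop 0.031 mean [0.432 0.411] rect c [430.1 421.1] s [77.7 56. ] a 76.2 bgr [ 89  75 130]
[575  99] n 4029 ztop 0.028 mean [0.429 0.42 ] rect c [430.8 420.4] s [76.2 56.5] a 75.9 bgr [144 126 193]
[407 337] n 2683 ztop 0.029 mean [0.581 0.372] rect c [582.7 371.9] s [76.6 56. ] a 14.2 bgr [ 54  66 173]
[423 505] n 44147 ztop 0.239 mean [0.535 0.358] rect c [537.3 358.6] s [ 16.4 127.2] a 14.9 bgr [45 45 47]
t=39.5 pos [0.5493 0.3629 0.1491] F [ 0.1  0.4 -0.4] w 0.0854 | turn [-0.  -0.   0.7] shift mm [-35.1   0.9 139.1]
```

View pics/t9.png

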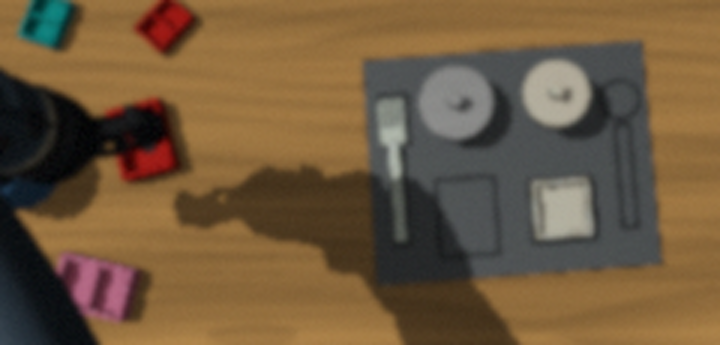

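The top view shows both covers seated, at crop (457,102) and (557,93). The fork at (393,170) and the dish at (563,209) are inside their outlines, and the mould rectangle at (467,217) is free. The mould to take is the large red one at crop (147,140). Grasping it with a reduced opening because the mug is near.

```bash
python3 -m inch '[[-0.017,0,0,0,0,0.5,40],[-0.017,0.0005,0,0,0,0,40],[0,0,0,0,0,0,40],[0,0,0.03,0,0,0,40],[0,0,0.03,0,0,0,40],[0,0,0.03,0,0,0,40],[0,0,0.02,0,0,0,40],[0,0,0,0,0,0,40],[0,0,0,0,0,0,40]]'
python3 -c "
from h import *
go(.5827,.372,.01,14.3)"
```

```text
clock: 40.45
position: [0.5813, 0.3723, 0.0394]
ee_rot: [-0.001, -0.128, 0.992, -0.0]
contact_force: [-0.2, -0.2, 0.0]
width: 0.072
t=40.5 pos [0.5813 0.3723 0.0394] F [-0.2 -0.2  0. ] w 0.0720 | turn [-0.  -0.1  0.4] shift mm [-1.3 -0.6 29.4]
```

```bash
python3 -m inch '[[-0.001,0,0.015,0,0,0,40],[0,0,0.01,0,0,0,40],[0,0,0.004,0,0,0,40],[0,0,0,0,0,0,40],[0,0,0,0,0,0,255],[0,0,0,0,0,0,255],[0,0,0,0,0,0,255],[0,0,0,0,0,0,255],[0,0,0,0,0,0,255],[0,0,0,0,0,0,255]]'
python3 -m inch '[[0,0,-0.02,0,0,0,255],[0,0,-0.03,0,0,0,255],[0,0,-0.04,0,0,0,255],[0,0,-0.02,0,0,0,255],[0,0,0,0,0,8,255],[0,0,0,0,0,3.4,255],[0,0,0,0,0,0,255],[0,0,0,0,0,0,255]]'
python3 -c "
from h import *
go(.4955,.0363,.12,3.1)"
```

```text
clock: 41.45
position: [0.5832, 0.3737, 0.0109]
ee_rot: [0.001, -0.128, 0.992, 0.0]
contact_force: [1.2, 0.2, 2.8]
width: 0.0541
clock: 42.25
position: [0.5823, 0.3731, 0.1192]
ee_rot: [-0.001, -0.03, 1.0, -0.0]
contact_force: [0.0, 0.1, -1.8]
width: 0.0546
t=42.2 pos [0.5823 0.3731 0.1192] F [ 0.   0.1 -1.8] w 0.0546 | turn [-0.  -0.1  0.3] shift mm [ 104.9 -331.6   -0.8]
```

```bash
python3 -m inch '[[0.0105,-0.033,0,0,0,0.3,255],[0.0105,-0.033,0,0,0,0,255],[0.0105,-0.033,0,0,0,0,255],[0.0105,-0.033,0,0,0,0,255],[0.0105,-0.033,0,0,0,0,255],[0.0105,-0.033,0,0,0,0,255],[0.0105,-0.033,0,0,0,0,255],[0.0105,-0.033,0,0,0,0,255],[0.0105,-0.033,0,0,0,0,255],[0.0105,-0.033,0,0,0,0,255],[0,-0.001,0.02,0,0,0,255],[0,0,0,0,0,0,255],[0,0,0,0,0,0,255]]'
python3 - <<'E'
from h import *
c=vision.camera("wrist"); cv2.imwrite("pics/w10.png",c["img"]); np.savez("w10.npz",**c)
hsv=cv2.cvtColor(c["img"],cv2.COLOR_BGR2HSV); W=cloud(c); p=manip.observe()["position"]
k=((hsv[...,0]<10)|(hsv[...,0]>170))&(hsv[...,1]>120)&(abs(W[...,2]-p[2]-.017)<.005); P=W[k]
print(len(P),cv2.minAreaRect((P[:,:2]*1000).astype(np.float32)),np.median(P[:,2]),"p",p)
go(.4955,.0363,.0169,3.1)
E
```

```text
clock: 43.55
position: [0.4947, 0.0374, 0.0996]
ee_rot: [-0.001, -0.027, 1.0, 0.0]
contact_force: [-0.1, -0.1, -0.8]
width: 0.0547
7638 ((493.5683288574219, 37.19614791870117), (75.98303985595703, 56.2265739440918), 2.9995977878570557) 0.11609626110379215 p [0.49538919 0.03771747 0.10024772]
t=43.6 pos [0.4954 0.0377 0.1002] F [-0.2  0.5 -0.7] w 0.0545 | turn [ 0. -0. -0.] shift mm [-0.  -1.4 83.3]
```

View pics/w10.png

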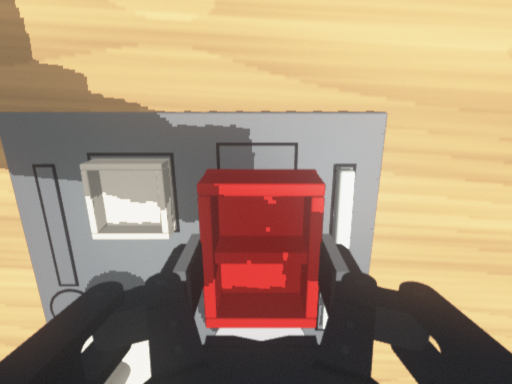

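The mould is held at (261,245), long side along x, with its outline at (217–298,143). The fork is in its outline at the right. Lowering.

```bash
python3 -m inch '[[-0.0012,-0.001,0.02,0,0,0,255],[0,0,0.02,0,0,0,255],[0,0,0.02,0,0,0,255],[0,0,0.012,0,0,0,255],[0,0,0.006,0,0,0,255],[0,0,0.004,0,0,0,255],[0,0,0.001,0,0,0,255],[0,0,0,0,0,0,255],[0,0,0,0,0,0,255]]'
python3 -c "
from h import *
go(.4970,.0365,.0169,3.1)"
```

```text
clock: 44.5
position: [0.4976, 0.0363, 0.0181]
ee_rot: [0.001, -0.026, 1.0, -0.0]
contact_force: [0.3, -0.3, 0.1]
width: 0.0542
t=44.5 pos [0.4976 0.0363 0.0181] F [ 0.3 -0.3  0.1] w 0.0542 | turn [-0.   0.1 -0.1] shift mm [0.5 0.3 1.2]
```

```bash
python3 -m inch '[[0,0,0.0015,0,0,0,255],[0,0,0,0,0,0,255],[0,0,0,0,0,0,60],[0,0,0,0,0,0,60],[0,0,0,0,0,0,60],[0,0,0,0,0,0,60],[0,0,-0.02,0,0,0,60],[0,0,-0.03,0,0,0,60],[0,0,-0.04,0,0,0,0],[0,0,-0.04,0,0,0,0],[0,0,-0.04,0,0,0,0],[0.005,0,-0.04,0,0,0,0],[0.005,0,-0.04,0,0,0,0],[0.005,-0.01,-0.03,0,0,0,0],[0.005,-0.01,0,0,0,0,0],[0.005,-0.01,0,0,0,0,0],[0,-0.01,0,0,0,0,0],[0,0,0,0,0,0,0],[0,0,0,0,0,0,0]]'
python3 - <<'E'
from h import *
c=vision.camera("wrist"); cv2.imwrite("pics/w11.png",c["img"]); np.savez("w11.npz",**c); comps(c,.011)
c=vision.camera("top"); np.savez("t11.npz",**c); comps(c,.011,roi=(.35,.75,-.2,.5)); go(.5,0,.3,3.1)
E
```

```text
clock: 46.4
position: [0.4734, -0.0051, 0.294]
ee_rot: [-0.001, -0.026, 1.0, 0.0]
contact_force: [0.1, -0.2, 0.7]
width: 0.0855
[452 270] n 2181 ztop 0.035 mean [0.498 0.036] rect c [497.8  35.8] s [76.7 56. ] a 2.9 bgr [ 59  62 161]
[339 269] n 1226 ztop 0.029 mean [ 0.5   -0.065] rect c [501.4 -64.2] s [59.3 60. ] a 3.0 bgr [175 187 192]
[522 315] n 780 ztop 0.015 mean [0.541 0.108] rect c [545.9 109.7] s [148.8  26. ] a 2.1 bgr [204 211 208]
[340 263] n 42 ztop 0.013 mean [ 0.498 -0.065] rect c [500.6 -65.5] s [14.9 19. ] a 46.1 bgr [202 216 221]
[ 31 348] n 1577 ztop 0.063 mean [ 0.589 -0.341] rect c [ 590.  -341.6] s [25.8 47.6] a 84.8 bgr [136 141 143]
[450 393] n 2282 ztop 0.067 mean [0.608 0.042] rect c [609.6  42.3] s [14.9 14.9] a 64.3 bgr [161 163 165]
[339 399] n 2102 ztop 0.088 mean [ 0.613 -0.059] rect c [615.1 -59.4] s [14.9 15.6] a 46.6 bgr [174 187 192]
[130 389] n 715 ztop 0.058 mean [ 0.625 -0.259] rect c [ 627.5 -261.9] s [32.6 22.6] a 40.3 bgr [110 116 123]
[732 465] n 191 ztop 0.020 mean [0.692 0.345] rect c [692.5 345.3] s [24.5 57.5] a 17.2 bgr [ 38  47 119]
[ 21 478] n 592 ztop 0.051 mean [ 0.736 -0.381] rect c [ 739.4 -380. ] s [26.9 21.6] a 88.8 bgr [50 51 55]
[165 219] n 122 ztop 0.022 mean [0.713 0.476] rect c [713.1 478. ] s [42.3 54.4] a 70.5 bgr [86 95 37]
[226 221] n 101 ztop 0.022 mean [0.706 0.353] rect c [706.5 353.3] s [39.9 51.8] a 45.7 bgr [ 22  35 119]
[345 295] n 84 ztop 0.017 mean [0.551 0.112] rect c [545.7 112. ] s [119.8  18.3] a 5.8 bgr [137 144 137]
[155 298] n 344 ztop 0.096 mean [0.553 0.477] rect c [555.  481.8] s [79.6 34.6] a 0.8 bgr [44 35 25]
[189 359] n 277 ztop 0.031 mean [0.43  0.422] rect c [430.  421.1] s [78.7 56. ] a 76.2 bgr [ 88  74 130]
t=46.5 pos [ 0.4736 -0.0047  0.2947] F [ 0.2 -0.2  0.7] w 0.0856 | turn [ 0.  -0.1 -0.1] shift mm [-26.6   3.3  -5.3]
```

Run:
```python
from h import *
c=dict(np.load("w11.npz")); g=cv2.cvtColor(c["img"],cv2.COLOR_BGR2GRAY)
bh=cv2.morphologyEx(g,cv2.MORPH_BLACKHAT,np.ones((9,9)))
v,u=np.mgrid[0:384,0:512]; X=ray(c,np.c_[u.ravel(),v.ravel()],.006)[:,:2]*1000
th=np.radians(3.1); C=np.array([551.8,-10.4]); d=X-C
T=np.c_[d[:,0]*np.cos(th)+d[:,1]*np.sin(th),-d[:,0]*np.sin(th)+d[:,1]*np.cos(th)].reshape(384,512,2)
W=cloud(c); ok=(W[...,2]<.012)
def line(lo,hi,axis,o0,o1,name):
    "dark-line position along tray axis in [lo,hi], averaged over other axis o0..o1"
    a=T[...,axis];o=T[...,1-axis]; m=(a>lo)&(a<hi)&(o>o0)&(o<o1)
    b=((a[m]-lo)).astype(int); s=np.bincount(b,bh[m].astype(float))/np.maximum(np.bincount(b),1)
    i=s.argmax(); j=slice(max(i-2,0),i+3); pos=lo+.5+(np.arange(len(s))[j]*s[j]).sum()/s[j].sum()
    print(name,"line at %.1f"%pos,"strength %.0f vs med %.0f"%(s[i],np.median(s)))
line(-110,-88,0,25,75,"mould near"); line(-24,-4,0,25,75,"mould far"); line(10,24,1,-85,-25,"mould right"); line(76,92,1,-85,-25,"mould left")
line(-100,-84,0,-70,-30,"dish near"); line(-26,-8,0,-70,-30,"dish far"); line(-92,-78,1,-75,-35,"dish right"); line(-24,-10,1,-75,-35,"dish left")
line(-90,-72,0,116,124,"fork near"); line(72,90,0,112,128,"fork far"); line(106,114.5,1,-60,10,"fork R"); line(125,134,1,-60,10,"fork L")
for n,p in dict(mould=(497.8,35.8),dish=(501.4,-64.2),fork=(545.9,109.7)).items():
    e=np.array(p)-C; print(n,"tray",np.round([e[0]*np.cos(th)+e[1]*np.sin(th),-e[0]*np.sin(th)+e[1]*np.cos(th)],1))
```

```text
mould near line at -89.4 strength 41 vs med 1
mould far line at -13.9 strength 34 vs med 7
mould right line at 16.9 strength 37 vs med 14
mould left line at 81.4 strength 5 vs med 1
dish near line at -86.1 strength 62 vs med 2
dish far line at -24.5 strength 102 vs med 1
dish right line at -79.3 strength 80 vs med 18
dish left line at -19.5 strength 56 vs med 2
fork near line at -76.8 strength 56 vs med 1
fork far line at 73.4 strength 44 vs med 2
fork R line at 110.5 strength 64 vs med 42
fork L line at 132.6 strength 2 vs med 2
mould tray [-51.4  49.1]
dish tray [-53.2 -51. ]
fork tray [  0.6 120.2]
```

```bash
cat > prof.py <<'E'
from h import *
def prof(c,axis,lo,hi,o0,o1,name,h=.006):
    g=cv2.cvtColor(c["img"],cv2.COLOR_BGR2GRAY)
    th=np.radians(3.1); C=np.array([551.8,-10.4]); a=np.arange(lo,hi,1.); o=np.linspace(o0,o1,15); A,O=np.meshgrid(a,o)
    tx,ty=(A,O) if axis==0 else (O,A)
    X=np.stack([(C[0]+tx*np.cos(th)-ty*np.sin(th))/1000,(C[1]+tx*np.sin(th)+ty*np.cos(th))/1000,np.full_like(tx,h)],-1)
    p=(X@c["R"].T+c["t"])@c["mtx"].T; p=(p[...,:2]/p[...,2:]).astype(np.float32)
    r=np.median(cv2.remap(g,p[...,0],p[...,1],cv2.INTER_LINEAR),0); print(name,lo,"..",r.astype(int).tolist())
E
python3 - <<'E'
from prof import *
for n in("w11","t11"):
    c=dict(np.load(n+".npz")); print(n)
    prof(c,0,-102,-80,30,70,"mould near"); prof(c,0,-22,2,30,70,"mould far")
    prof(c,1,8,28,-80,-25,"mould right"); prof(c,1,72,92,-80,-25,"mould left")
    prof(c,0,-98,-76,-65,-35,"dish near"); prof(c,0,-30,-8,-65,-35,"dish far"); prof(c,1,-92,-72,-75,-35,"dish right");prof(c,1,-28,-8,-75,-35,"dish left")
    prof(c,0,-88,-66,117,123,"fork near");prof(c,0,68,88,113,127,"fork far");prof(c,1,106,134,-60,0,"fork handle across");prof(c,1,98,142,55,70,"fork head across")
E
```

```text
w11
mould near -102 .. [135, 134, 135, 135, 134, 132, 114, 91, 71, 73, 78, 81, 76, 69, 67, 69, 84, 97, 105, 107, 105, 102]
mould far -22 .. [91, 81, 71, 68, 66, 64, 63, 63, 63, 66, 71, 85, 95, 103, 103, 103, 105, 113, 121, 128, 130, 131, 131, 131]
mould right 8 .. [129, 118, 94, 86, 82, 82, 80, 72, 62, 59, 67, 78, 80, 76, 77, 93, 100, 103, 104, 104]
mould left 72 .. [66, 64, 65, 71, 89, 101, 105, 109, 112, 115, 120, 132, 134, 136, 135, 136, 135, 136, 136, 136]
dish near -98 .. [129, 129, 129, 129, 129, 129, 129, 129, 126, 119, 101, 84, 69, 75, 87, 101, 112, 130, 154, 189, 207, 216]
dish far -30 .. [189, 163, 138, 128, 120, 114, 119, 140, 174, 199, 213, 215, 199, 176, 145, 134, 129, 129, 129, 129, 129, 130]
dish right -92 .. [125, 123, 110, 91, 85, 89, 109, 166, 208, 214, 213, 188, 153, 137, 146, 181, 208, 214, 216, 216]
dish left -28 .. [151, 188, 212, 218, 216, 185, 139, 102, 81, 83, 112, 127, 130, 131, 131, 131, 131, 131, 131, 131]
fork near -88 .. [140, 139, 140, 140, 139, 139, 139, 137, 131, 115, 98, 87, 94, 106, 120, 151, 185, 215, 223, 226, 227, 227]
fork far 68 .. [184, 182, 1
[... 1210 characters left out ...]
 53, 54, 53]
dish left -28 .. [48, 48, 48, 48, 48, 48, 48, 48, 47, 47, 47, 47, 47, 48, 47, 47, 47, 47, 48, 48]
fork near -88 .. [53, 53, 53, 53, 53, 52, 52, 52, 52, 53, 53, 54, 54, 54, 54, 55, 55, 55, 56, 56, 57, 58]
fork far 68 .. [134, 134, 132, 131, 128, 123, 118, 111, 102, 94, 86, 82, 76, 73, 73, 74, 76, 78, 80, 82]
fork handle across 106 .. [52, 53, 53, 53, 53, 53, 53, 53, 54, 55, 56, 63, 70, 77, 90, 102, 115, 123, 130, 137, 136, 131, 124, 115, 105, 96, 92, 88]
fork head across 98 .. [50, 50, 49, 49, 50, 50, 54, 61, 68, 76, 86, 97, 106, 114, 121, 126, 129, 131, 133, 134, 134, 134, 134, 134, 134, 134, 134, 135, 135, 135, 135, 135, 136, 137, 138, 136, 134, 131, 126, 118, 111, 104, 99, 94]
```

```bash
python3 -m inch '[[0.02,-0.01,0.01,0,0,0,0],[0.03,-0.01,0.01,0,0,0,0],[0.03,-0.01,0.01,0,0,0,0],[0.02,-0.01,0.01,0,0,0,0],[0,0,0,0,0,0,0],[0,0,0,0,0,0,0],[0,0,0,0,0,0,0]]'
python3 - <<'E'
from prof import *
c=vision.camera("wrist"); np.savez("w12.npz",**c); print("cam at",(-c["R"].T@c["t"]).round(3), "axis",c["R"][2].round(3)); comps(c,.011,roi=(.42,.66,-.12,.14))
prof(c,0,-102,-80,30,70,"mould near"); prof(c,0,-22,2,30,70,"mould far")
prof(c,1,8,28,-80,-25,"mould right"); prof(c,1,72,92,-80,-25,"mould left")
prof(c,0,-98,-76,-65,-35,"dish near"); prof(c,0,-30,-8,-65,-35,"dish far"); prof(c,1,-92,-72,-75,-35,"dish right");prof(c,1,-28,-8,-75,-35,"dish left")
prof(c,0,-88,-66,117,123,"fork near");prof(c,0,68,88,113,127,"fork far");prof(c,1,106,134,-60,0,"fork handle across");prof(c,1,98,142,55,70,"fork head across")
go(.4,-.05,.25,3.1)
E
```

```text
clock: 47.2
position: [0.3771, -0.0499, 0.2561]
ee_rot: [0.001, -0.027, 1.0, 0.0]
contact_force: [-0.5, -0.7, 1.1]
width: 0.0856
cam at [ 0.303 -0.054  0.398] axis [ 0.292  0.015 -0.956]
[498 387] n 2381 ztop 0.034 mean [0.495 0.036] rect c [497.   35.5] s [76.6 56.4] a 3.4 bgr [ 51  54 143]
[383 385] n 1387 ztop 0.029 mean [ 0.5   -0.065] rect c [501.3 -64.7] s [60.4 59.6] a 3.2 bgr [164 176 181]
[573 370] n 112 ztop 0.015 mean [0.481 0.104] rect c [483.4 103.9] s [23.4 12.5] a 4.8 bgr [193 201 198]
[495 500] n 2129 ztop 0.064 mean [0.606 0.042] rect c [607.6  42.6] s [15.2 11.4] a 80.6 bgr [142 143 144]
[554 481] n 109 ztop 0.013 mean [0.6   0.104] rect c [599.6 104.6] s [43.3 11.6] a 4.3 bgr [193 202 197]
[384 500] n 1541 ztop 0.069 mean [ 0.598 -0.058] rect c [597.2 -58.5] s [66.3 33.1] a 85.3 bgr [144 154 158]
mould near -102 .. [133, 132, 132, 132, 131, 128, 111, 88, 68, 70, 74, 77, 72, 68, 65, 64, 64, 63, 63, 63, 63, 63]
mould far -22 .. [95, 88, 79, 70, 65, 62, 61, 59, 58, 57, 58, 58, 58, 58, 58, 58, 58, 60, 65, 74, 86, 93, 98, 100]
mould right 8 .. [128, 118, 94, 85, 82, 80,
[... 664 characters left out ...]
[137, 136, 136, 136, 136, 136, 136, 134, 127, 113, 93, 87, 101, 109, 113, 112, 134, 163, 194, 211, 221, 222]
fork far 68 .. [179, 184, 182, 182, 180, 180, 186, 188, 188, 189, 189, 173, 151, 125, 95, 102, 110, 115, 120, 120]
fork handle across 106 .. [44, 45, 44, 45, 46, 46, 46, 47, 47, 45, 45, 46, 46, 45, 46, 46, 52, 62, 75, 84, 89, 90, 90, 90, 90, 90, 91, 91]
fork head across 98 .. [123, 121, 112, 91, 70, 69, 93, 103, 93, 96, 123, 165, 200, 214, 209, 168, 131, 130, 163, 200, 214, 208, 177, 127, 126, 148, 188, 180, 144, 93, 59, 39, 39, 36, 36, 35, 35, 35, 36, 35, 35, 35, 36, 35]
t=47.2 pos [ 0.3772 -0.0499  0.2562] F [0.3 0.5 0.6] w 0.0857 | turn [-0.   0.1 -0. ] shift mm [-22.8  -1.4   6.2]
```

Run:
```python
from h import *
c=vision.camera("scene"); W=cloud(c)
for n,x,y,lo,hi,R in(("cover",.615,-.058,.063,.075,.04),("lid",.61,.0425,.047,.057,.042)):
    P=W[(W[...,2]>lo)&(W[...,2]<hi)&(np.hypot(W[...,0]-x,W[...,1]-y)<R)]
    print(n,len(P),cv2.minEnclosingCircle((P[:,:2]*1000).astype(np.float32)),np.linalg.lstsq(np.c_[P[:,:2]-[x,y],np.ones(len(P))],P[:,2],rcond=None)[0].round(4))
comps(c,.012,roi=(.38,.72,-.42,.46)); print(manip.close_job())
```

```text
cover 313 ((614.9042358398438, -58.12126159667969), 35.262001037597656) [ 0.0053 -0.0004  0.0695]
lid 336 ((611.1064453125, 43.7457389831543), 39.39772415161133) [0.0001 0.0008 0.0532]
[452 170] n 234 ztop 0.032 mean [0.433 0.419] rect c [432.6 418.6] s [80.6 58.5] a 76.3 bgr [ 78  71 128]
[277 192] n 50 ztop 0.298 mean [ 0.388 -0.098] rect c [386.6 -97.8] s [16.7  8.3] a 76.6 bgr [41 52 64]
[538 233] n 81 ztop 0.022 mean [0.701 0.355] rect c [707.3 353.4] s [39.1 59.1] a 45.2 bgr [ 27  43 120]
[413 306] n 1133 ztop 0.073 mean [ 0.616 -0.054] rect c [604.9 -25.5] s [ 67.1 137.9] a 17.7 bgr [119 128 136]
[379 277] n 426 ztop 0.037 mean [0.499 0.036] rect c [498.2  36.8] s [77.1 61.1] a 3.7 bgr [ 24  33 110]
[350 309] n 338 ztop 0.031 mean [ 0.502 -0.064] rect c [502. -63.] s [63.8 65.1] a 1.8 bgr [115 128 139]
[336 416] n 163 ztop 0.060 mean [ 0.636 -0.27 ] rect c [ 633.5 -269. ] s [30.9 23.8] a 26.2 bgr [74 83 94]
[284 436] n 458 ztop 0.066 mean [ 0.591 -0.353] rect c [ 589.1 -352.4] s [46.4 46.6] a 40.4 bgr [112 120 127]
the job is handed in; nothing more can be done
None
```

The tray is laid and the job is handed in at about 47 s of simulated time. The cup and pot went onto their rings first. The pot lid and then the cup cover followed, and after those the dish, the fork and the large red mould. There was no spoon on the counter.

**Cup and pot:** after release, both measured within about 1.5 mm of their ring centres.

**Covers:** both are seated level, with slopes of 0.5 % or less in the last reading. Their tops are at about 68 mm (cup cover) and 52 mm (pot lid), allowing for the scene camera reading about 1 mm high.

**Dish, fork and mould:** all three lie inside their outlines, turned within about 1° of the drawing. They are not perfectly centred:
- **Dish:** about 2 mm to the left in the wrist view, but only about 0.4 mm sideways in the top view. The two cameras disagree by about 2 mm overall. I left the dish where it was, since it was inside the outline either way.
- **Mould:** about 1–2 mm too far from the robot.
- **Fork:** about 2 mm too near the robot along its length.

**Everything else:** the jar, shaker, pink mould and small red mould read unmoved at the end. I did not re-measure the tiffin, mug, bottle and sponge at hand-in. The 16-picture limit was reached before the last view, so these closing checks come from depth and intensity readings, not from a picture I looked at.

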